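# Crank up the tube-rack lift

## Robot

A 7-joint arm with a two-finger parallel gripper is mounted at the origin on the work surface. World frame = base frame: x ahead of the robot, y to its left, z up, the work surface at z = 0. Lengths are in m, angles in rad, forces in N, time in s.
With the tool pointing down it reaches from about 0.425 to 0.825 m from the base axis. Payload 3.6 kg.
Tool frame: the origin (TCP) lies on the centre line of the jaws, within the pads' length; the fingertips stand r.nose_length ahead of it and the grasp point (between the pads) lies 5 mm behind it (r.nose_length is the distance from the TCP to the fingertips, in m); y points along the fingers, x is the direction in which the jaws open and shut, and the axes are right-handed (so a half turn about y gives the same grasp; the last joint's range is limited). The gripper opens to 85 mm and grips with 20 to 120 N. Pads are 22 mm wide; open, the fingers measure 114 mm over their backs; the gripper's body (76 mm by 85 mm) begins 54 mm behind the grasp point. The pads swing forward as they close: fully open they stand 13 mm farther back than shut.
Start: joints at [1.131, 0.615, -0.013, 1.423, 0.008, 1.103, -0.04], TCP at [0.261, -0.595, 0.245] pointing down, gripper open.
Joint ranges: [-3.12, 3.12], [-0.3, 2.06], [-1.34, 1.32], [0.26, 2.42], [-1.36, 4.5], [0.01, 1.98], [-2.84, 2.84]. Speed limits (rad/s): [2.79, 2.79, 3.14, 3.14, 3.14, 3.14, 3.14].

## Interface

Orientations are given as a unit quaternion [w, x, y, z].
In Python, from station import r gives the robot as it stands.
- The arm moves only by the tool servo_tool, never from a script. Its argument "motion" is text: rows parted by semicolons, each of 7 numbers parted by spaces: the opening, from 0 (shut) to 1 (fully open), then the shift along the tool's x, y, z in units of 40 mm (1.0 is 40 mm), then the turn, a rotation vector about the tool's x, y, z in units of 8 degrees (1.0 is 8 degrees). A call has 1 to 20 rows; each row shifts and turns the commanded pose from where the row before left it, along the tool's axes as they then stand; what a row does not reach is not made up. A row lasts 1/10 s, in which the tool goes at most 50 mm and 8.59 degrees, less where a joint would pass 70% of its speed; a pose out of reach is approached as far as the arm can. A call is refused whole if a number of a shift passes 1 or a number of a turn 1, either way. A call with a gripper value outside its range is refused whole. The fingers move at their own pace and stop on an object; "force" is the grip in N (left out, the last holds). Time passes only in rows, so rows that do not move let the fingers close. It gives the time, the measured TCP pose, the force and the opening at its end, in the units of the state.
- r.state(): the state, without advancing time (a new reading comes with each control period).
- r.camera(name): name is "side" or "top"; returns a dict with "image" (384x512x3 uint8, red, green, blue), "z_map" (384x512 float32, m along the optical axis (not along the pixel's ray), 0 where there is no reading), "intrinsics" (3x3 intrinsics, pixels), "position" and "attitude" of the camera in the world. Camera axes: x right, y down, z forward; pixel columns grow to the right and rows downward; lengths in m; the calibration is good to about 2 mm. A picture is of the moment at which its call begins.
- r.sign_off(): hands the job in, once; it reports no verdict.
The state is a dict: "clock": time; "qpos": joint angles; "dq": joint speeds; "joint_efforts": joint torques, N m; "eef_pos": TCP position; "ee_rot": TCP orientation; "wrist_force": force on the tool from outside, world axes, zero at the start; "ft_torque": the same for the moment, N m; "finger_gap": opening from 0.0 (shut) to 1.0 (fully open).
Only numpy, scipy, OpenCV 4.12 (cv2) and the standard library are available. Lean on these libraries where they do the work, as an engineer would, in place of code of your own. Each camera call takes 0.05 s, during which the arm holds its last target.

## Task

Take the loose crank from its park stand, put its square end down the round hole in the gearbox of the rack lift and feel for the hidden square drive, pressing only lightly, until the crank is fully home with its flange flush on the gearbox. Then crank the lift up until the white pointer on the platform is level with the green marker, and let go, leaving the crank fully home in the gearbox. Never force the crank, do not lift or push the platform by hand, and leave the other things on the bench where they are.

Things in the scene. Friction and masses are not known exactly. Their poses are not given: they have to be found in the camera images.
- crank: loose upright steel crank, 0.5 kg, balanced on its shaft axis. Origin = point flange. z up along the shaft; x runs along the arm from the shaft axis to the knob. The flat arm (8 to 20 mm above the origin) is 22 mm wide and reaches 92 mm along +x; along -x a flat counterweight, 44 mm wide, reaches 63 mm.
- head (a point): centre of the crank's red square head, the part to hold when seating the crank: 26 x 26 mm, sides square to the crank's x and y, on the shaft axis, from 22 mm above to 28 mm below this point (there the arm begins). Same axes as the crank; 48 mm above the flange underside.
- flange (a point): centre of the underside of the crank's round flange (48 mm across, 8 mm thick). Under it: 22 mm of round bar 30 mm across, 18 mm of square bar 24 mm wide (34 mm over corners; sides square to the crank's x and y), then a round nose 8 mm long, 25 mm tapering to 16 mm. Parked, the flange rests on the stand's rim; fully home, flush on the gearbox top.
- knob (a point): centre of the crank's black knob, an upright sleeve 24 mm across and 50 mm tall that spins freely on its pin, 80 mm from the shaft axis along the crank's +x and 47 mm above the flange underside; hold it to crank.
- throat (a point): centre of the round hole (38 mm across) in the flat top of the grey gearbox (120 x 120 x 115 mm), on the drive axis, z up. 25 mm down it is the rim of a square socket, 26.4 mm wide, 22 mm deep, that turns about z. Its angle cannot be seen, is not reported and differs every time (repeats every 90 degrees).
- rack_lift: the fixed machine; origin on the bench under the gearbox centre. If crank and socket angles differ by over about 5 degrees the flange stops 15 mm above the gearbox; turned slowly under a light press (3 to 7 N) it drops home when they agree. The socket turns stiffly both ways (0.15 N m, 2 N at the knob), a harder press drags it round. Forcing: over 60 N in all between crank and machine (cranking alone makes 15 to 45).
- carriage: the lift's platform, 160 x 120 mm, with a blue rack of tubes on it, 300 mm from the gearbox axis along the machine's +y; tube tops up to 300 mm above the bench. Origin at the platform's centre. It rises 24 mm per full crank turn clockwise as seen from above, sinks when turned back, stays where it is left.
- pointer (a point): tip of the white pointer on the platform's edge, at the pointer's mid-height; moves up and down with the platform.
- mark (a point): centre of the green marker, a block 20 x 20 x 10 mm on the scale post beside the pointer; its height stays put during the run, some 12 to 34 mm above the pointer's start. Level means equal height of pointer and this point.
- stand: fixed park stand, origin at the centre of its underside: base 100 x 100 x 12 mm with an upright black tube 58 mm across, 40 mm bore, rim 70 mm above the bench; the crank hangs in it by its flange at the start.
- tube_rack: bystander: blue wire rack of 12 capped tubes, 104 x 78 x 90 mm, origin at the centre of its underside.
- jar: bystander: jar, 56 mm across, 75 mm tall, origin at the centre of its underside.
- cap_tray: bystander: grey tray of white caps, 90 x 120 x 30 mm, origin at the centre of its underside.
There are look-alikes about, which are no part of the job. There is more than one size of the crank; the job needs the smaller.

How it is judged:
By the outcome, as a careful person would: the job done as asked, in the order asked, and still so for the second after the job is handed in, with the robot touching nothing.
It also fails if it takes over 72 s, if anything falls off the work surface, if the arm or the gripper's body presses on something with over 40 N, if the wrist force passes 120 N, or if a joint passes its speed limit or range.

## Working session

There is one attempt and no reset: what is moved stays moved. The work goes in short steps, Python scripts to look and compute and a tool call to move; the robot and the scene stay as the last step left them, time stands still between calls to the robot, and variables do not carry over. Pictures are saved under pics/ and viewed, and the job is handed in when it is done.

Besides the shell and the picture viewer there is one more tool, called after ">>>" as name(argument=value, ...) on one line, values as JSON. servo_tool: Moves the arm, as the interface text tells. Its arguments: {"type":"object","properties":{"motion":{"type":"string"},"force":{"type":"number"}},"required":["motion"]}

```bash
ls; mkdir -p pics; python3 - <<'E'
from station import r
import cv2,numpy as np,pickle
s=r.state();print({k:np.round(v,3) for k,v in s.items()},r.nose_length)
for n in("side","top"):
    c=r.camera(n);pickle.dump(c,open(f'{n}0.pkl','wb'))
    cv2.imwrite(f'pics/{n}0.png',cv2.resize(c['image'][:,:,::-1],(800,600)))
    print(n,c['intrinsics'],c['position'],c['attitude'])
E
```

```text
pics
{'clock': np.float64(0.0), 'qpos': array([ 1.13 ,  0.616, -0.013,  1.425,  0.008,  1.103, -0.04 ]), 'dq': array([ 0.001, -0.001, -0.   ,  0.001,  0.001,  0.   ,  0.   ]), 'joint_efforts': array([-1.0000e-03, -4.6922e+01,  2.5900e-01, -1.7104e+01,  1.0000e-02,
        1.0000e-02,  0.0000e+00]), 'eef_pos': array([ 0.261, -0.594,  0.244]), 'ee_rot': array([ 0.593, -0.592,  0.387, -0.386]), 'wrist_force': array([ 0.155, -0.131,  0.334]), 'ft_torque': array([0.027, 0.015, 0.033]), 'finger_gap': np.float64(1.002)} 0.014
side [[396.5248445    0.         250.80348287]
 [  0.         396.5248445  183.11181204]
 [  0.           0.           1.        ]] [0.20746078 0.56485577 0.94658811] [ 0.07446391 -0.22704899  0.91054979 -0.33734695]
top [[467.46275445   0.         250.36386677]
 [  0.         467.46275445 198.24863545]
 [  0.           0.           1.        ]] [ 0.41319111 -0.07045624  1.77893757] [ 0.02390531 -0.69989083  0.71344309 -0.02408994]
```

View pics/side0.png

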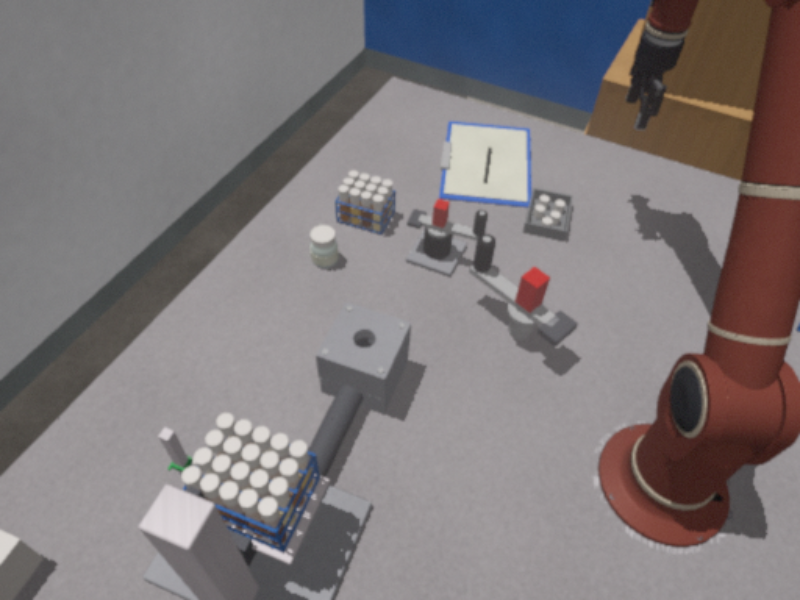

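View pics/top0.png

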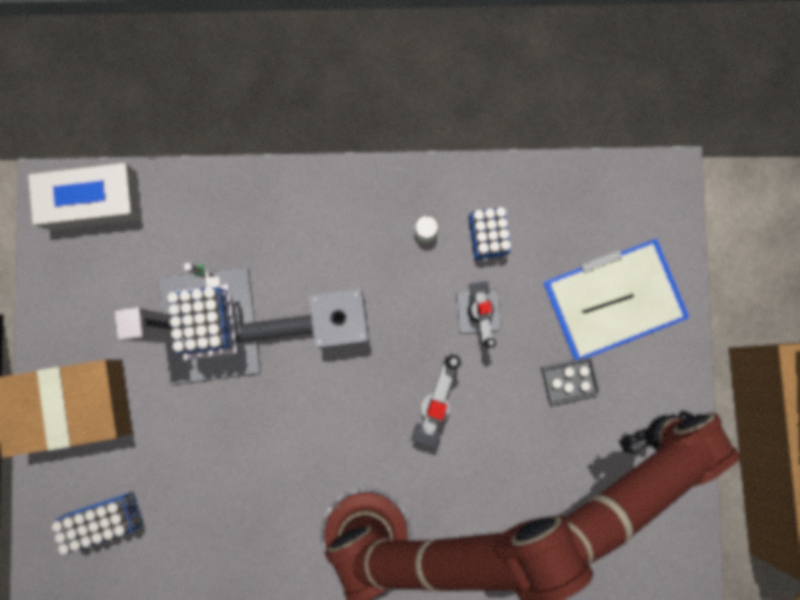

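The side view shows the smaller crank in its black-tube stand (red head at 440,212; knob at 480,222), the gearbox hole at (365,338), and the larger look-alike at (532,290). In the top view the small head is at (485,308), its knob at (489,343), the hole at (338,318), and the pointer and marker near (200,270).

```bash
cat > h.py <<'E'
import numpy as np,cv2,pickle
from scipy.spatial.transform import Rotation as R
def Rq(q): return R.from_quat([q[1],q[2],q[3],q[0]])
def ray(c,u,v):
    d=np.linalg.inv(c['intrinsics'])@np.array([u,v,1.0]); return Rq(c['attitude']).as_matrix()@d
def onplane(c,u,v,z):
    d=ray(c,u,v);p=np.array(c['position']);return p+d*(z-p[2])/d[2]
def cloud(c):
    h,w=c['z_map'].shape;u,v=np.meshgrid(np.arange(w),np.arange(h))
    K=c['intrinsics'];z=c['z_map']
    P=np.stack([(u-K[0,2])/K[0,0]*z,(v-K[1,2])/K[1,1]*z,z],-1)
    return P@Rq(c['attitude']).as_matrix().T+np.array(c['position'])
def proj(c,p):
    q=Rq(c['attitude']).as_matrix().T@(np.array(p)-np.array(c['position']));k=c['intrinsics']@q;return k[:2]/k[2]
def blobs(m,mn=6):
    n,l,s,ce=cv2.connectedComponentsWithStats(m.astype(np.uint8))
    return [(s[i],ce[i],l==i) for i in range(1,n) if s[i,4]>=mn]
E
python3 - <<'E'
from h import *
for n in("side","top"):
    c=pickle.load(open(n+'0.pkl','rb'));I=c['image'].astype(int);P=cloud(c)
    hsv=cv2.cvtColor(c['image'],cv2.COLOR_RGB2HSV)
    red=((hsv[...,0]<6)|(hsv[...,0]>174))&(hsv[...,1]>180)&(hsv[...,2]>120)
    print(n)
    for s,ce,m in blobs(red):
        p=P[m&(c['z_map']>0)]
        print('red',s,ce.round(1),np.median(p,0).round(3),p[:,2].max().round(3))
        if p[:,2].max()<0.2:
            t=p[p[:,2]>np.percentile(p[:,2],60)];print('  top',t.mean(0).round(4),t.min(0).round(3),t.max(0).round(3))
    gr=(hsv[...,0]>45)&(hsv[...,0]<85)&(hsv[...,1]>120)
    for s,ce,m in blobs(gr,3):
        p=P[m];print('green',s,ce.round(1),np.median(p,0).round(3),p.min(0).round(3),p.max(0).round(3))
    cuts={'side':[(130,110,80,60),(90,265,90,110),(190,185,90,90)],'top':[(100,150,80,100),(180,170,80,80),(280,170,70,80)]}[n]
    for i,(x,y,w,h) in enumerate(cuts):
        k=min(800//w,600//h);cv2.imwrite(f'pics/{n}_cut{i}.png',cv2.resize(c['image'][y:y+h,x:x+w,::-1],None,fx=k,fy=k,interpolation=0))
E
```

```text
side
green [120 294   2   3   4] [120.8 295.2] [0.614 0.36  0.136] [0.614 0.359 0.132] [0.614 0.363 0.139]
green [109 297   8   4  14] [112.5 298.6] [0.625 0.376 0.139] [0.616 0.374 0.135] [0.632 0.378 0.14 ]
top
red [307 194   6   6  31] [309.5 196.7] [ 0.525 -0.281  0.14 ] 0.145
  top [ 0.5242 -0.2809  0.143 ] [ 0.518 -0.288  0.141] [ 0.532 -0.271  0.145]
red [275 257  10  11  81] [279.2 262.1] [ 0.302 -0.166  0.165] 0.174
  top [ 0.3017 -0.1654  0.1684] [ 0.285 -0.18   0.166] [ 0.319 -0.152  0.174]
```

View pics/top_cut2.png

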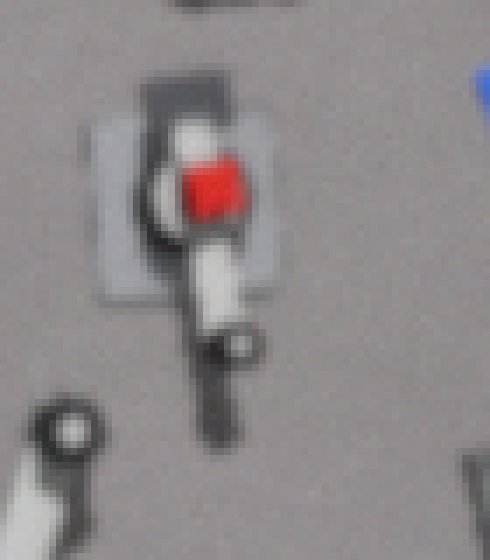

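View pics/top_cut0.png

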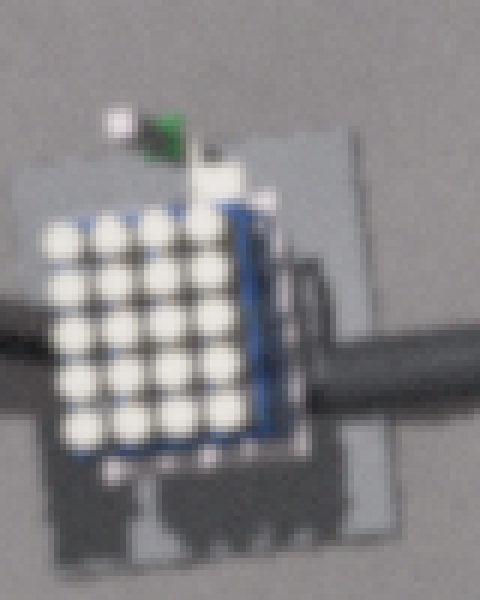

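View pics/side_cut1.png

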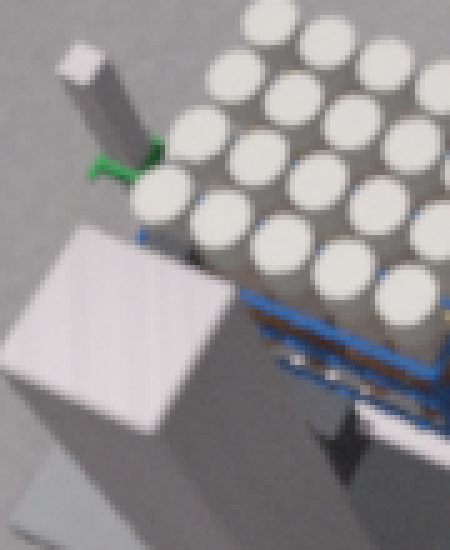

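View pics/top_cut1.png

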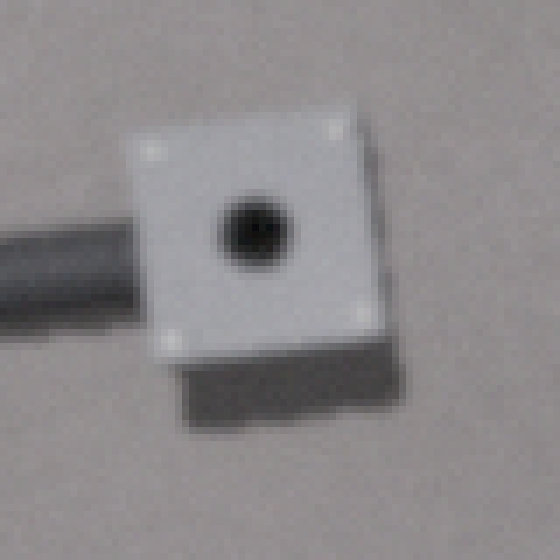

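```bash
python3 - <<'E'
from h import *
x,y,w,h=240,115,90,70
c=pickle.load(open('side0.pkl','rb'))
cv2.imwrite('pics/s3.png',cv2.resize(c['image'][y:y+h,x:x+w,::-1],None,fx=8,fy=8,interpolation=0))
E
```

```text
(no output)
```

View pics/s3.png

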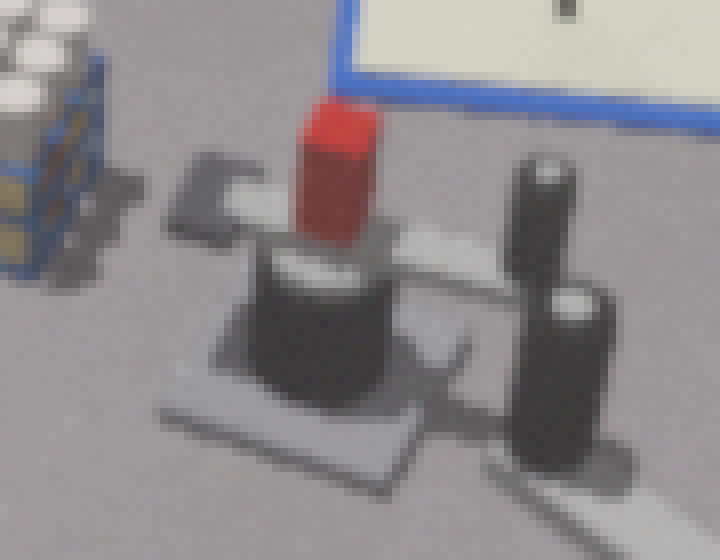

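```bash
python3 - <<'E'
from h import *
C={n:pickle.load(open(n+'0.pkl','rb')) for n in("side","top")}
c=C['top']
I=c['image'].astype(float)
# red weighted
def wc(wt,x,y,w,h):
    s=wt[y:y+h,x:x+w];v,u=np.mgrid[y:y+h,x:x+w];return (s*u).sum()/s.sum(),(s*v).sum()/s.sum(),s.sum()
red=np.clip((I[...,0]-np.maximum(I[...,1],I[...,2])-40)/150,0,1)
u,v,_=wc(red,300,188,20,18);print('head top px',u,v,onplane(c,u,v,.14).round(4))
g=I.mean(2)
dark=np.clip((110-g)/60,0,1);u,v,s=wc(dark,207,194,18,18);print('hole',u,v,s,onplane(c,u,v,.115).round(4))
print('knob',onplane(c,313.8,218.6,.143).round(4))
print('box corners',[onplane(c,180+a/7-.5,170+b/7-.5,.115).round(4) for a,b in[(128,135),(352,105),(385,333),(155,358)]])
c=C['side'];I=c['image'].astype(float)
red=np.clip((I[...,0]-np.maximum(I[...,1],I[...,2])-40)/100,0,1)
# top face of head in s3 crop approx
print('side head', onplane(c,240+341/8-.5,115+125/8-.5,.14).round(4))
print('side knob', onplane(c,240+550/8-.5,115+170/8-.5,.143).round(4))
g=I.mean(2);print(I[205:230:2,222:246:2].mean(2).astype(int))
dark=np.clip((100-g)/50,0,1);u,v,s=wc(dark,222,206,24,22);print('side hole',u,v,s,onplane(c,u,v,.115).round(4))
P=cloud(C['top']);print('depth head',P[196,310],P[218,313])
E
```

```text
head top px 310.0555849655903 196.50679371801658 [ 0.5267 -0.2818  0.14  ]
hole 216.06648226810236 202.88857058184334 56.23888888888889 [0.5121 0.0506 0.115 ]
knob [ 0.4488 -0.2924  0.143 ]
box corners [array([0.5638, 0.1152, 0.115 ]), array([0.577 , 0.0006, 0.115 ]), array([ 0.4603, -0.0143,  0.115 ]), array([0.4498, 0.1028, 0.115 ])]
side head [ 0.5278 -0.2816  0.14  ]
side knob [ 0.4479 -0.2934  0.143 ]
[[156 156 156 158 157 157 157 158 157 157 157 158]
 [156 156 158 156 157 156 158 156 159 158 158 159]
 [156 156 157 157 156 155 156 157 159 160 158 159]
 [158 156 157 149 124 103 104 122 152 159 159 160]
 [158 158 146  98  90  92  91  91 111 156 160 159]
 [157 157 117  87  89  85  85  90  96 141 159 160]
 [158 157 115  82  71  68  68  91  96 135 159 159]
 [157 158 135  73  69  66  66  82 104 149 158 158]
 [158 156 154 129  92  77  80  98 147 156 158 158]
 [157 158 158 156 155 156 155 157 159 158 158 159]
 [155 157 161 157 160 159 159 158 159 159 159 160]
 [156 156 158 158 159 158 159 159 160 160 157 157]
 [158 158 159 159 159 158 158 159 158 160 159 159]]
side hole 232.0326450344149 217.4922320550639 33.900000000000006 [0.5115 0.0562 0.115 ]
depth head [ 0.52816224 -0.28104426  0.14503706] [ 0.45093315 -0.28935479  0.14521004]
```

```bash
cat >> h.py <<'E'
def st():
    from station import r
    s=r.state();M=Rq(s['ee_rot']).as_matrix();p=np.array(s['eef_pos'])
    print('t',round(float(s['clock']),2),'p',p.round(4),'jawx yaw',np.degrees(np.arctan2(M[1,0],M[0,0])).round(1),'y',M[:,1].round(3),'F',np.round(s['wrist_force'],1),'T',np.round(s['ft_torque'],2),'gap',round(float(s['finger_gap']),3),'q',np.round(s['qpos'],2))
    return s,M,p
def to(target,M,p):
    return (M.T@(np.array(target)-p)/0.04).round(3)
E
python3 - <<'E'
from h import *
s,M,p=st();print(M.round(3))
print(to([.527,-.2817,.19],M,p))
c=pickle.load(open('side0.pkl','rb'));g=c['image'].mean(2)
m=np.zeros(g.shape,np.uint8);m[205:228,220:246]=(g[205:228,220:246]<127)
cs,_=cv2.findContours(m,0,1);k=max(cs,key=len);e=cv2.fitEllipse(k);print(e,onplane(c,*e[0],.115))
E
```

```text
t 0.1 p [ 0.2611 -0.5945  0.2442] jawx yaw -66.3 y [-0.001  0.002 -1.   ] F [-0.1 -0.3 -0.1] T [-0.02  0.01 -0.02] gap 0.999 q [ 1.13  0.62 -0.01  1.42  0.01  1.1  -0.04]
[[ 0.402 -0.001  0.916]
 [-0.916  0.002  0.402]
 [-0.002 -1.    -0.   ]]
[-4.483  1.366  9.23 ]
((232.70701599121094, 216.33596801757812), (11.242547035217285, 13.33776569366455), 91.17520141601562) [0.51179966 0.05221538 0.115     ]
```

>>> servo_tool(motion="1 0 0 0 0 0.98 0; 1 0 0 0 0 0.98 0; 1 -0.57 0.1 0.64 0 0 0; 1 -0.57 0.1 0.64 0 0 0; 1 -0.57 0.1 0.64 0 0 0; 1 -0.57 0.1 0.64 0 0 0; 1 -0.57 0.1 0.64 0 0 0; 1 -0.57 0.1 0.64 0 0 0; 1 -0.57 0.1 0.64 0 0 0; 1 -0.57 0.1 0.64 0 0 0; 1 -0.57 0.1 0.64 0 0 0; 1 -0.57 0.1 0.64 0 0 0; 1 -0.57 0.1 0.64 0 0 0; 1 -0.57 0.1 0.64 0 0 0; 1 0 0 0 0 0 0; 1 0 0 0 0 0 0", force=30)

```text
clock: 1.7
eef_pos: [0.5274, -0.2803, 0.1967]
ee_rot: [-0.534, 0.535, -0.464, 0.463]
wrist_force: [-0.2, -0.5, -0.0]
finger_gap: 1.001
```

```bash
python3 - <<'E'
from h import *
s,M,p=st();print(M.round(3))
print(to([.527,-.2817,.115],M,p))
E
```

```text
t 1.7 p [ 0.5274 -0.2803  0.1967] jawx yaw -81.8 y [-0.001  0.001 -1.   ] F [-0.2 -0.5 -0. ] T [-0.01  0.01 -0.03] gap 1.001 q [ 0.42  0.58  0.05  1.65 -0.03  0.92 -0.95]
[[ 0.142 -0.001  0.99 ]
 [-0.99   0.001  0.142]
 [-0.001 -1.    -0.001]]
[ 0.034  2.042 -0.013]
```

>>> servo_tool(motion="1 0.03 0.5 -0.01 0 0 0; 1 0 0.5 0 0 0 0; 1 0 0.5 0 0 0 0; 1 0 0.5 0 0 0 0; 1 0 0 0 0 0 0; 0.4 0 0 0 0 0 0; 0.2 0 0 0 0 0 0; 0.1 0 0 0 0 0 0; 0.1 0 0 0 0 0 0; 0.1 0 0 0 0 0 0; 0.1 0 0 0 0 0 0; 0.1 0 0 0 0 0 0; 0.1 0 0 0 0 0 0", force=40)

```text
clock: 3.0
eef_pos: [0.5276, -0.283, 0.1183]
ee_rot: [0.534, -0.534, 0.463, -0.464]
wrist_force: [-1.1, -0.9, 5.5]
finger_gap: 0.299
```

```bash
python3 - <<'E'
from h import *
s,M,p=st()
E
```

```text
t 3.0 p [ 0.5276 -0.283   0.1183] jawx yaw -82.0 y [ 0.002 -0.001 -1.   ] F [-1.1 -0.9  5.5] T [ 0.07  0.22 -0.  ] gap 0.299 q [ 0.43  0.68  0.04  1.72 -0.04  0.74 -0.94]
```

>>> servo_tool(motion="0.1 0 -0.3 0 0 0 0; 0.1 0 -0.45 0 0 0 0; 0.1 0 -0.45 0 0 0 0; 0.1 0 -0.45 0 0 0 0; 0.1 0 -0.45 0 0 0 0; 0.1 0 -0.45 0 0 0 0; 0.1 0 -0.45 0 0 0 0; 0.1 0 0 0 0 0 0; 0.1 0 0 0 0 0 0")

```text
clock: 3.9
eef_pos: [0.5263, -0.2819, 0.2364]
ee_rot: [-0.534, 0.534, -0.465, 0.463]
wrist_force: [-0.2, 0.5, -3.6]
finger_gap: 0.296
```

```bash
python3 - <<'E'
from h import *
from station import r
s,M,p=st()
print(to([.512,.0513,p[2]],M,p))
for n in['side','top']:
    c=r.camera(n);pickle.dump(c,open(n+'1.pkl','wb'))
    cv2.imwrite(f'pics/{n}1.png',cv2.resize(c['image'][:,:,::-1],(800,600)))
u=proj(c,[.527,-.2817,.24]);print(u)
E
```

```text
t 3.9 p [ 0.5263 -0.2819  0.2364] jawx yaw -82.0 y [-0.002  0.001 -1.   ] F [-0.2  0.5 -3.6] T [0.02 0.09 0.01] gap 0.296 q [ 0.42  0.54  0.05  1.6  -0.03  1.01 -0.95]
[-8.298  0.011  0.811]
[313.85824014 194.2579718 ]
```

View pics/side1.png

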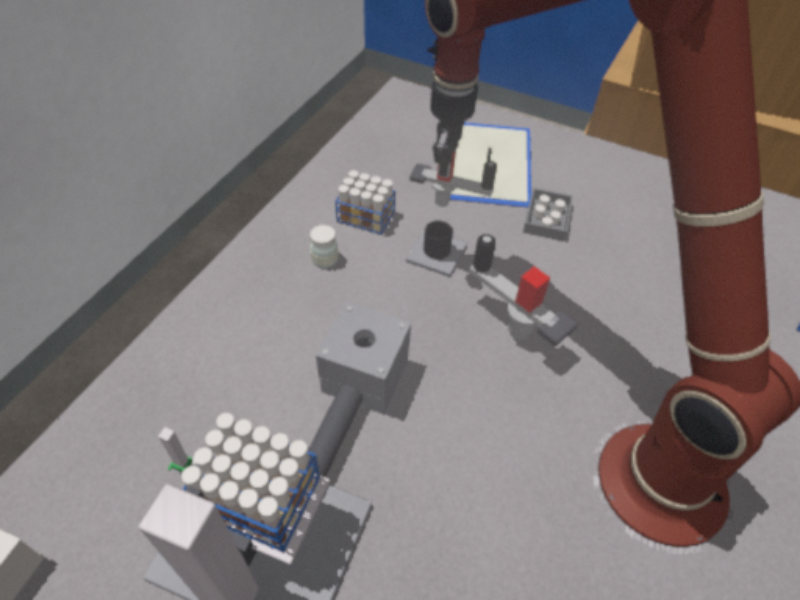

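>>> servo_tool(motion="0.1 -0.35 0 0.03 0 0 0; 0.1 -0.69 0 0.068 0 0 0; 0.1 -0.69 0 0.068 0 0 0; 0.1 -0.69 0 0.068 0 0 0; 0.1 -0.69 0 0.068 0 0 0; 0.1 -0.69 0 0.068 0 0 0; 0.1 -0.69 0 0.068 0 0 0; 0.1 -0.69 0 0.068 0 0 0; 0.1 -0.69 0 0.068 0 0 0; 0.1 -0.69 0 0.068 0 0 0; 0.1 -0.69 0 0.068 0 0 0; 0.1 -0.69 0 0.068 0 0 0; 0.1 -0.35 0 0.03 0 0 0; 0.1 0 0 0 0 0 0; 0.1 0 0 0 0 0 0")

```text
clock: 5.5
eef_pos: [0.5125, 0.0491, 0.2371]
ee_rot: [-0.533, 0.534, -0.464, 0.464]
wrist_force: [0.7, 0.1, -3.4]
finger_gap: 0.296
```

```bash
python3 - <<'E'
from h import *
from station import r
s,M,p=st()
print(to([.512,.0513,.18],M,p))
for n in['side','top']:
    c=r.camera(n);pickle.dump(c,open(n+'2.pkl','wb'))
    u=proj(c,[.512,.0513,.15]);x,y=int(u[0])-50,int(u[1])-37
    cv2.imwrite(f'pics/{n}2.png',cv2.resize(c['image'][y:y+75,x:x+100,::-1],None,fx=8,fy=8));print(n,x,y)
E
```

```text
t 5.5 p [0.5125 0.0491 0.2371] jawx yaw -82.0 y [-0.001 -0.002 -1.   ] F [ 0.7  0.1 -3.4] T [-0.08 -0.05 -0.  ] gap 0.296 q [-0.15  0.42  0.01  1.82 -0.    0.91 -1.57]
[-0.058  1.427 -0.004]
side 182 170
top 165 165
```

View pics/side2.png

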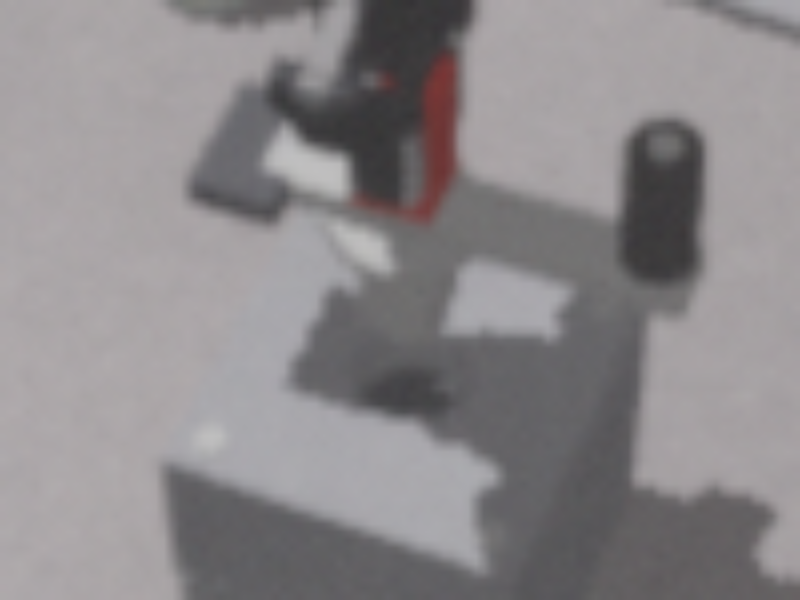

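View pics/top2.png

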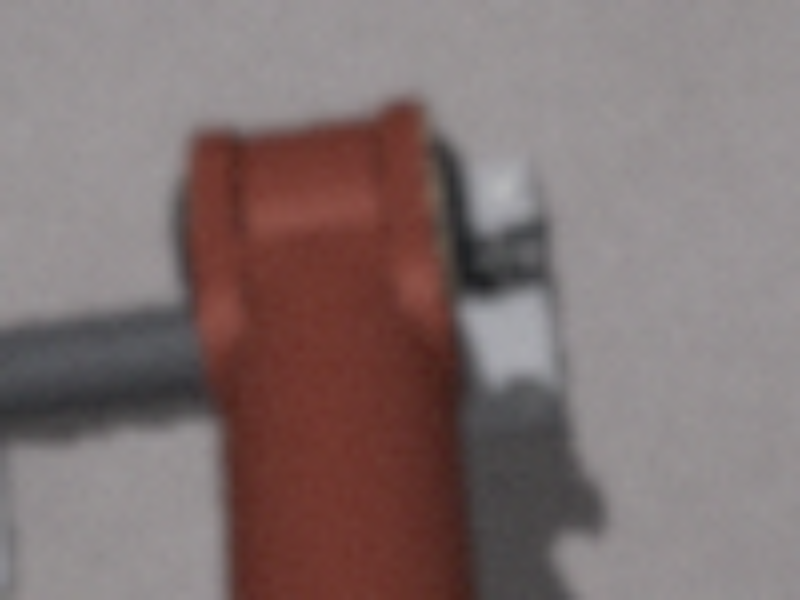

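>>> servo_tool(motion="0.1 -0.055 0.2 0 0 0 0; 0.1 0 0.2 0 0 0 0; 0.1 0 0.2 0 0 0 0; 0.1 0 0.2 0 0 0 0; 0.1 0 0.2 0 0 0 0; 0.1 0 0.15 0 0 0 0; 0.1 0 0 0 0 0 0; 0.1 0 0 0 0 0 0")

```text
clock: 6.4
eef_pos: [0.5126, 0.0526, 0.1913]
ee_rot: [0.534, -0.534, 0.464, -0.464]
wrist_force: [-0.6, -0.2, -4.6]
finger_gap: 0.298
```

```bash
python3 - <<'E'
from h import *
s,M,p=st()
E
```

```text
t 6.4 p [0.5126 0.0526 0.1913] jawx yaw -82.0 y [ 0.  0. -1.] F [-0.6 -0.2 -4.6] T [ 0.04  0.01 -0.05] gap 0.298 q [-0.15  0.47  0.01  1.88 -0.    0.79 -1.57]
```

>>> servo_tool(motion="0.1 0.02 0.1 0 0 0 0; 0.1 0 0.1 0 0 0 0; 0.1 0 0.06 0 0 0 0; 0.1 0 0 0 0 0 0; 0.1 0 0 0 0 0 0")

```text
clock: 6.9
eef_pos: [0.5124, 0.0516, 0.1808]
ee_rot: [-0.534, 0.534, -0.464, 0.464]
wrist_force: [0.2, 0.1, -4.7]
finger_gap: 0.298
```

>>> servo_tool(motion="0.1 0 0.03 0 0 0 0; 0.1 0 0.03 0 0 0 0; 0.1 0 0 0 0 0 0")

```text
clock: 7.2
eef_pos: [0.5126, 0.0515, 0.1785]
ee_rot: [-0.534, 0.534, -0.464, 0.464]
wrist_force: [-0.2, -1.3, -4.1]
finger_gap: 0.299
```

```bash
python3 - <<'E'
from h import *
s,M,p=st()
E
```

```text
t 7.2 p [0.5126 0.0515 0.1785] jawx yaw -82.0 y [ 0. -0. -1.] F [-0.2 -1.3 -4.1] T [-0.24  0.03 -0.04] gap 0.299 q [-0.15  0.49  0.01  1.89 -0.    0.76 -1.57]
```

>>> servo_tool(motion="0.33 0 0.01 0 0 0 0; 0.33 0 0.01 0 0 0 0; 0.33 0 0 0 0 0 0; 0.33 0 0 0 0 0 0", force=20)

```text
clock: 7.6
eef_pos: [0.513, 0.0519, 0.1782]
ee_rot: [0.534, -0.533, 0.463, -0.464]
wrist_force: [-0.9, -0.3, 0.1]
finger_gap: 0.33
```

```bash
cat > look.py <<'E'
import sys
from h import *
from station import r
k=sys.argv[1]
s,M,p=st()
c=r.camera('side');pickle.dump(c,open(f'side{k}.pkl','wb'))
u=proj(c,[.512,.0513,.15]);x,y=int(u[0])-50,int(u[1])-37
cv2.imwrite(f'pics/side{k}.png',cv2.resize(c['image'][y:y+75,x:x+100,::-1],None,fx=8,fy=8))
E
python3 look.py 3
```

```text
t 7.6 p [0.513  0.0519 0.1782] jawx yaw -82.0 y [ 0.001  0.    -1.   ] F [-0.9 -0.3  0.1] T [-0.06  0.01  0.03] gap 0.33 q [-0.15  0.49  0.01  1.89 -0.    0.75 -1.57]
```

View pics/side3.png

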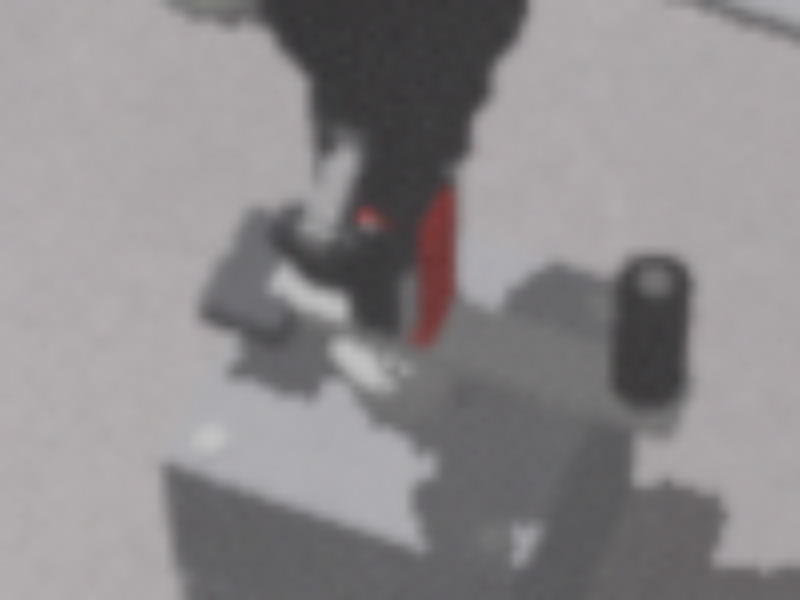

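>>> servo_tool(motion="0.33 0 0 0 0 -0.31 0; 0.33 0 0 0 0 -0.31 0; 0.33 0 0 0 0 -0.31 0; 0.33 0 0 0 0 -0.31 0; 0.33 0 0 0 0 -0.31 0; 0.33 0 0 0 0 -0.31 0; 0.33 0 0 0 0 -0.31 0; 0.33 0 0 0 0 -0.31 0; 0.33 0 0 0 0 -0.31 0; 0.33 0 0 0 0 -0.31 0")

```text
clock: 8.65
eef_pos: [0.5129, 0.0512, 0.1779]
ee_rot: [-0.621, 0.621, -0.338, 0.338]
wrist_force: [0.4, -1.4, 0.2]
finger_gap: 0.325
```

```bash
python3 look.py 4
```

```text
t 8.65 p [0.5129 0.0512 0.1779] jawx yaw -57.1 y [ 0.001 -0.    -1.   ] F [ 0.4 -1.4  0.2] T [-0.22 -0.06  0.01] gap 0.325 q [-0.06  0.49 -0.12  1.89  0.08  0.76 -1.22]
```

View pics/side4.png

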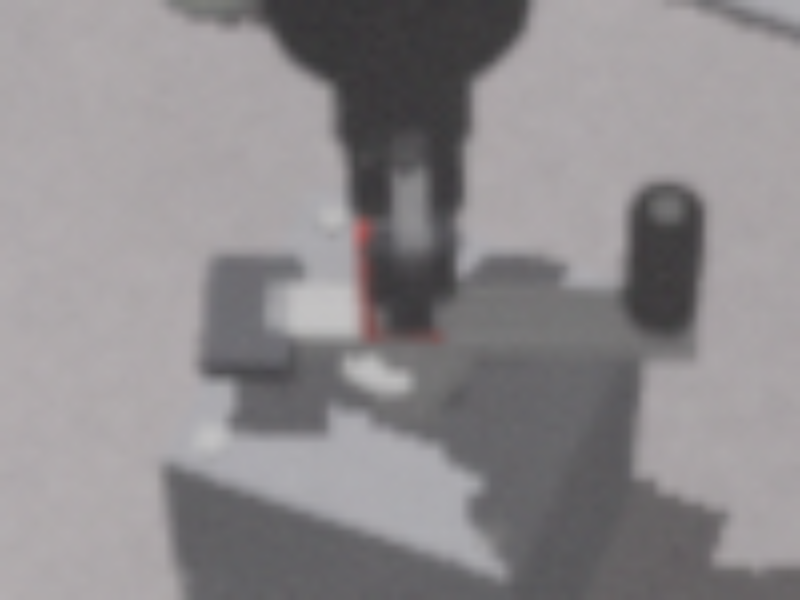

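Still up (flange clear of the top), and turned with the jaws. I'll keep turning.

>>> servo_tool(motion="0.33 0 0 0 0 -0.31 0; 0.33 0 0 0 0 -0.31 0; 0.33 0 0 0 0 -0.31 0; 0.33 0 0 0 0 -0.31 0; 0.33 0 0 0 0 -0.31 0; 0.33 0 0 0 0 -0.31 0; 0.33 0 0 0 0 -0.31 0; 0.33 0 0 0 0 -0.31 0; 0.33 0 0 0 0 -0.31 0; 0.33 0 0 0 0 -0.31 0")

```text
clock: 9.7
eef_pos: [0.5129, 0.0513, 0.1779]
ee_rot: [-0.679, 0.679, -0.197, 0.197]
wrist_force: [0.2, -0.7, 0.3]
finger_gap: 0.332
```

```bash
python3 look.py 5
```

```text
t 9.7 p [0.5129 0.0513 0.1779] jawx yaw -32.3 y [ 0.001 -0.    -1.   ] F [ 0.2 -0.7  0.3] T [-0.16 -0.08 -0.01] gap 0.332 q [ 0.02  0.5  -0.24  1.89  0.17  0.77 -0.87]
```

View pics/side5.png

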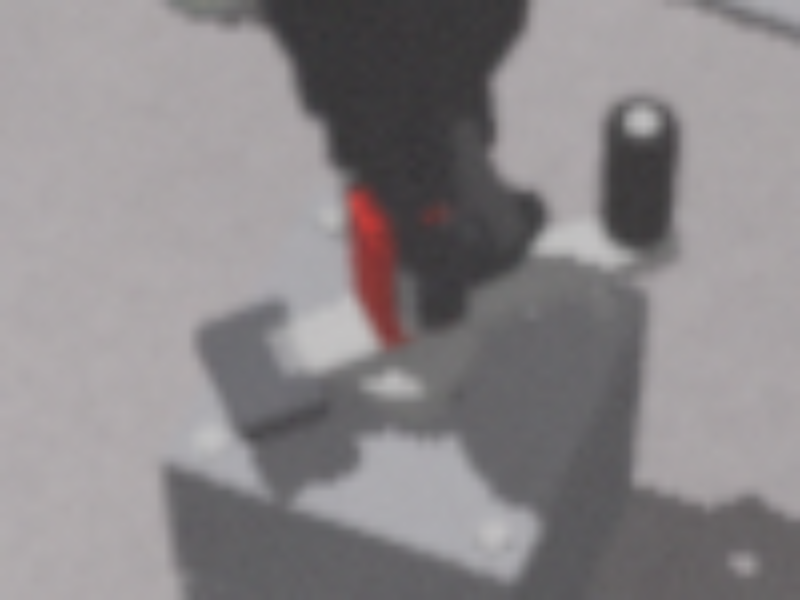

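>>> servo_tool(motion="0.33 0 0 0 0 -0.31 0; 0.33 0 0 0 0 -0.31 0; 0.33 0 0 0 0 -0.31 0; 0.33 0 0 0 0 -0.31 0; 0.33 0 0 0 0 -0.31 0; 0.33 0 0 0 0 -0.31 0; 0.33 0 0 0 0 -0.31 0; 0.33 0 0 0 0 -0.31 0; 0.33 0 0 0 0 -0.31 0; 0.33 0 0 0 0 -0.31 0")

```text
clock: 10.75
eef_pos: [0.5128, 0.0514, 0.1778]
ee_rot: [-0.705, 0.706, -0.047, 0.047]
wrist_force: [0.6, -0.7, 0.4]
finger_gap: 0.333
```

```bash
python3 look.py 6
```

```text
t 10.75 p [0.5128 0.0514 0.1778] jawx yaw -7.6 y [ 0. -0. -1.] F [ 0.6 -0.7  0.4] T [-0.14 -0.03 -0.1 ] gap 0.333 q [ 0.1   0.51 -0.36  1.89  0.25  0.78 -0.53]
```

View pics/side6.png

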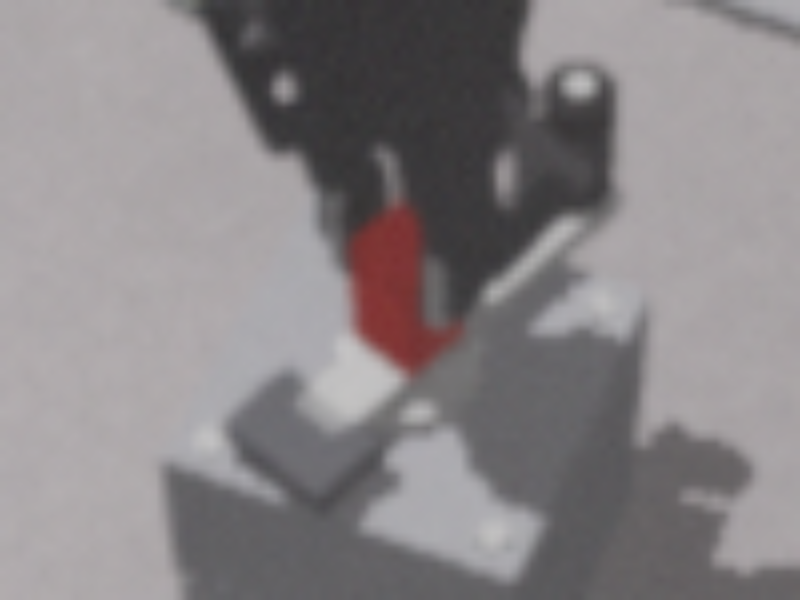

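```bash
python3 - <<'E'
from h import *
for k,pts in((5,[(640,122),(310,345)]),(6,[(578,82),(350,375)])):
    c=pickle.load(open(f'side{k}.pkl','rb'));u=proj(c,[.512,.0513,.15]);x,y=int(u[0])-50,int(u[1])-37
    P=cloud(c)
    for a,b in pts:
        a,b=int(x+a/8),int(y+b/8);q=P[b-1:b+2,a-1:a+2];print(k,np.median(q.reshape(-1,3),0).round(4))
E
```

```text
5 [ 0.4624 -0.009   0.2033]
5 [0.532  0.0799 0.1482]
6 [ 0.4925 -0.027   0.1887]
6 [0.5215 0.0729 0.1358]
```

>>> servo_tool(motion="0.6 0 0 0 0 0 0; 0.6 0 0 0 0 0 0; 0.6 0 -0.5 0 0 0 0; 0.6 0 -0.5 0 0 0 0; 0.6 0 -0.2 0 0 0 0; 0.6 0 0 0 0 0 0")

```text
clock: 11.4
eef_pos: [0.5132, 0.052, 0.2267]
ee_rot: [0.706, -0.705, 0.046, -0.048]
wrist_force: [-0.9, 0.4, 0.7]
finger_gap: 0.6
```

```bash
python3 look.py 7; python3 - <<'E'
from h import *
c=pickle.load(open('side0.pkl','rb'));x,y,w,h=95,265,45,50
cv2.imwrite('pics/sp.png',cv2.resize(c['image'][y:y+h,x:x+w,::-1],None,fx=12,fy=12,interpolation=0))
P=cloud(c)
np.set_printoptions(linewidth=250)
print((P[284:306,104:132,2]*1000).astype(int))
c=pickle.load(open('top0.pkl','rb'));x,y,w,h=110,160,45,40
cv2.imwrite('pics/tp.png',cv2.resize(c['image'][y:y+h,x:x+w,::-1],None,fx=14,fy=14,interpolation=0))
P=cloud(c);print((P[164:190,116:146,2]*1000).astype(int))
E
```

```text
t 11.4 p [0.5132 0.052  0.2267] jawx yaw -7.6 y [ 0.003  0.    -1.   ] F [-0.9  0.4  0.7] T [-0.06  0.05  0.02] gap 0.6 q [ 0.12  0.45 -0.39  1.83  0.21  0.9  -0.49]
[[201 201 206 208 208 204 202 199 196 193 187   0   1  -2   0   0   3  -3   0  -1   0   2   0   1   0   2  -1   2]
 [195 198 200 204 205 203 201 196 191 188 182 179  -3   1  -1   0   1  -2   1   0   0  -2  -2  -1  -1  -2   0   0]
 [  1 193 194 198 199 201 196 194 189 183 184 180 178   0  -1   0   1  -1   0   0   0   1   0  -1  -4   1   1   0]
 [  0 185 187 187 192 194 196 190 187 184 178 175 171   0   0   0   1   0   1  -2  -1  -1   0  -1 228 226 226 228]
 [  0  -1 183 186 189 186 191 186 184 180 175 173 169 165   0   1  -4  -3   0   0   0   0 227 225 227 227 228 226]
 [  0   0   0 181 182 185 186 188 182 178 175 169 168 161  -1   0  -2   3  -2   0   2 225 227 228 227 226 226 225]
 [  0   0  -1 171 179 178 182 183 181 176 170 167 162 160 156  -3   0   0   0   0   0 229 226 227 226 228 226 228]
 [  0   1  -1  -1 169 172 173 176 177 171 168 164 161 156 155  -2  -1   2   0   0 225 229 227 225 229 227 228 226]
 [ -1   0   0 
[... 4875 characters left out ...]
4  200  186  195  230  228  224  227  229  166  165  198  191  171  165  143  121  117]
 [ 116  115  227  197  191  191  189  192  226  226  226  227  225  212  166  226  228  228  222  230  227  221  200  170  194  124  159  127  128  117]
 [ 226  232  224 1778  232  225  155  223  226  229  232  229  228  230  203  227  234  225  231  228  226  215  215  189  192  144  160  119  124  113]
 [ 230  229  227  232  221  224  216  224  229  221  225  227  221  226  210  228  224  221  225  225  225  226  203  201  196  157  160  126  124  126]
 [ 230  227  225  229  226  222  212  234  227  226  230  230  222  225  217  223  224  228  227  225  228  218  207  193  192  167  159  132  119  119]]
```

View pics/sp.png

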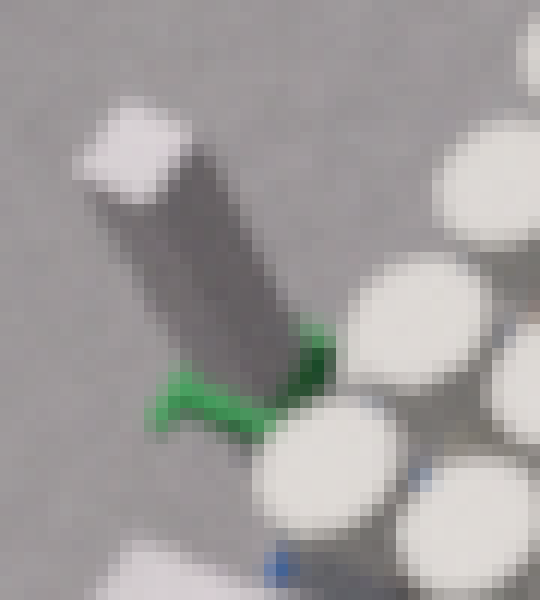

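View pics/tp.png

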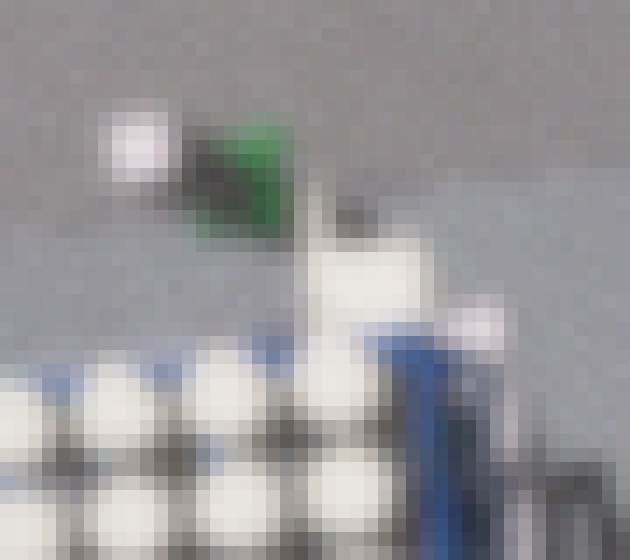

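View pics/side7.png

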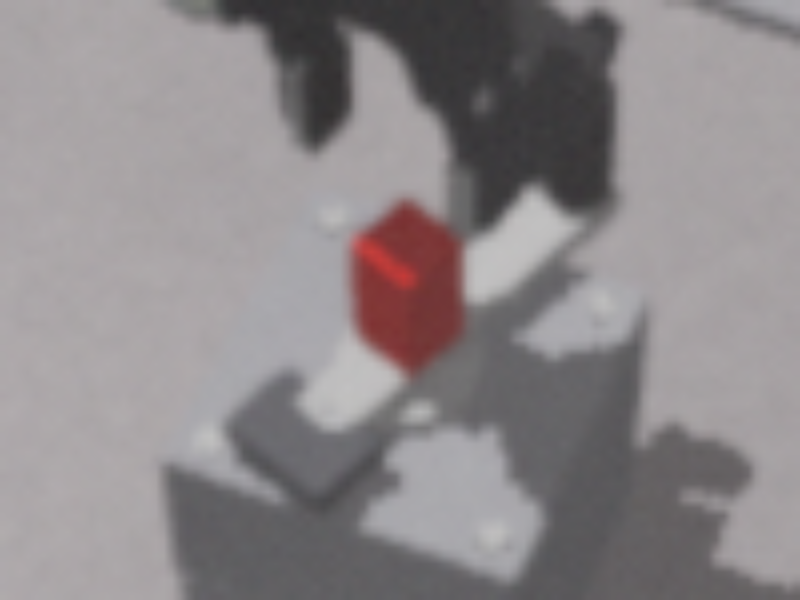

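Flange is flush after the drop: the head and knob are now about 15 mm lower (head bottom at 405,375 in the crop). Next I average several frames to measure pointer and marker heights.

```bash
cat > avg.py <<'E'
import sys
from h import *
from station import r
k=sys.argv[1];N=int(sys.argv[2])
for n in('side','top'):
    fs=[r.camera(n) for _ in range(N)];c=dict(fs[0])
    Z=np.stack([f['z_map'] for f in fs]);c['zmed']=np.median(Z,0);c['z_map']=c['zmed']
    c['image']=np.mean([f['image'] for f in fs],0).astype(np.uint8)
    pickle.dump(c,open(f'{n}avg{k}.pkl','wb'))
    x,y,w,h={'side':(95,265,48,50),'top':(105,155,50,40)}[n]
    cv2.imwrite(f'pics/{n}avg{k}.png',cv2.resize(c['image'][y:y+h,x:x+w,::-1],None,fx=12,fy=12,interpolation=cv2.INTER_CUBIC))
    P=cloud(c);np.set_printoptions(linewidth=250)
    print((P[288:306,104:132,2]*1000).astype(int) if n=='side' else (P[166:190,116:146,2]*1000).astype(int))
E
python3 avg.py a 12
python3 - <<'E'
from h import *
for n,k in(('side','sideavga'),('top','topavga')):
    c=pickle.load(open(k+'.pkl','rb'));P=cloud(c)
    for q in([.56,.07,.115],[.55,.03,.115],[.55,.2,0],[.5,-.1,0],[.7,.3,0],[.46,.1,.115]):
        u=proj(c,q).astype(int);print(n,q,P[u[1]-1:u[1]+2,u[0]-1:u[0]+2].reshape(-1,3).mean(0).round(4))
E
```

```text
[[  0   0 183 185 187 189 191 188 185 181 176 173 168 166   0   0  -1   0   0   0   0   0 228 226 226 228 226 227]
 [  0   0   0 178 181 184 186 185 182 177 174 170 166 163   0   0   0   0   0   0   0 227 227 227 227 227 227 228]
 [  0   0   0 173 175 177 180 182 180 175 172 168 164 161 157   0   0   0   0   0  -1 228 227 227 227 227 228 227]
 [  0   0  -1   0 169 172 175 177 176 173 169 166 161 158 154   0  -1   0   0   0 227 227 227 227 227 227 227 228]
 [  0  -1   0  -1 162 165 168 170 172 172 167 163 159 154 151 146   0  -1   0   0 227 227 228 227 227 228 227 227]
 [  0   0   0   0   0 160 162 164 166 168 164 160 156 152 148 144 138 138 138   0 227 228 227 227 227 227 226 227]
 [  0   0   0  -1   0 151 156 158 159 163 162 158 154 150 145 141 137 137 135 116 227 227 226 227 227 228 227 227]
 [  0   0   0  -1   0   1 149 151 154 156 159 156 151 147 143 138 137 136 132 128 226 227 227 228 228 226 227 227]
 [  0   0   0   0   0 135 138 145 148 150 154 152 148 145 140 137 138 134 130 116 115 228 227 227 227 227 226 227]
 [  0   0   0   0   0 135 137 138 141 144 146 149 146 142 139 138
[... 3804 characters left out ...]
8 224 226 227 229 228 218 229 226 227 225 227 228 225 212 227 225 226 226 225 224 216 201 187 192 164 160 134 121 121]]
side [0.56, 0.07, 0.115] [0.5602 0.0697 0.1146]
side [0.55, 0.03, 0.115] [0.5489 0.0324 0.1211]
side [0.55, 0.2, 0] [ 5.524e-01  2.002e-01 -3.000e-04]
side [0.5, -0.1, 0] [ 5.033e-01 -1.023e-01 -4.000e-04]
side [0.7, 0.3, 0] [ 7.013e-01  2.988e-01 -6.000e-04]
side [0.46, 0.1, 0.115] [0.4617 0.0997 0.1152]
top [0.56, 0.07, 0.115] [0.5228 0.034  0.5554]
top [0.55, 0.03, 0.115] [0.5156 0.0061 0.5402]
top [0.55, 0.2, 0] [ 0.5519  0.2039 -0.0007]
top [0.5, -0.1, 0] [ 0.5003 -0.0967 -0.0006]
top [0.7, 0.3, 0] [ 0.7041  0.3026 -0.0016]
top [0.46, 0.1, 0.115] [0.4482 0.0508 0.6051]
```

View pics/sideavga.png

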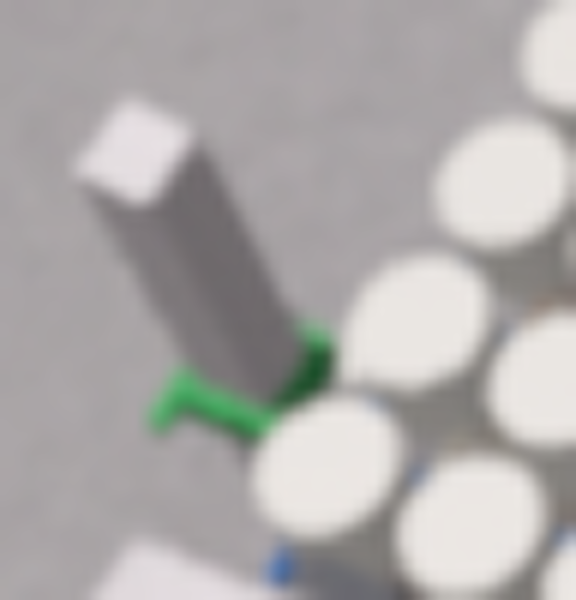

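View pics/topavga.png

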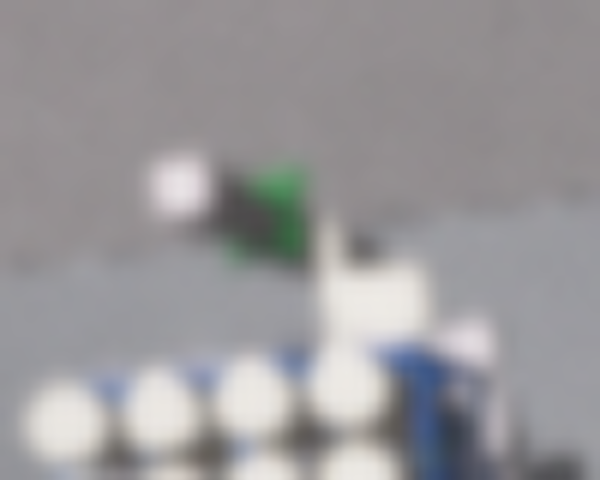

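```bash
python3 - <<'E'
from h import *
c=pickle.load(open('sideavga.pkl','rb'));P=cloud(c)
print('side')
for v,u in [(298,108),(299,107),(300,107),(301,108),(300,111),(301,113),(302,114),(302,115),(303,115),(304,115),(294,123),(296,123),(296,124),(297,124),(297,125),(298,122),(297,121),(298,121),(295,123)]:
    print((v,u),(P[v,u]*1000).round(1),c['image'][v,u])
c=pickle.load(open('topavga.pkl','rb'));P=cloud(c)
print('top')
for v in range(172,180):
    for u in range(129,137): print((v,u),(P[v,u]*1000).round(0),c['image'][v,u],end=' ')
    print()
E
```

```text
side
(298, 108) [634.5 378.3 134.8] [115 175 128]
(299, 107) [634.7 381.1 135.1] [133 169 140]
(300, 107) [633.1 382.8 135.2] [137 160 140]
(301, 108) [631.5 382.8 131.8] [147 151 145]
(300, 111) [628.9 377.4 128.9] [136 143 136]
(301, 113) [623.5 377.2 129. ] [139 143 138]
(302, 114) [627.7 374.5 114.1] [146 142 143]
(302, 115) [624.4 374.2 116.9] [127 128 126]
(303, 115) [626.4 374.3 109.9] [150 145 147]
(304, 115) [628.6 374.5 102.5] [166 161 162]
(294, 123) [621.5 351.2 116.1] [182 185 176]
(296, 123) [618.5 354.9 116.1] [177 176 171]
(296, 124) [617.1 353.6 115. ] [204 200 197]
(297, 124) [616.4 355.  113.4] [172 168 167]
(297, 125) [613.1 354.7 116.1] [165 163 163]
(298, 122) [616.8 359.9 117.4] [194 191 187]
(297, 121) [613.4 362.5 131. ] [ 80 101  82]
(298, 121) [612.9 363.8 129. ] [170 172 164]
(295, 123) [613.8 356.2 128.5] [184 186 179]
top
(172, 129) [626. 355. 136.] [ 76 109  82] (172, 130) [644. 387.   0.] [109 119 109] (172, 131) [644. 383.  -1.] [139 136 135] (172, 132) [644. 379.   0.] [153 150 150] (172, 133) [644. 376.  -4.] [149 144 145] (172, 134) [644. 372.  -1.
[... 1755 characters left out ...]
. 358.  25.] [191 186 181] 
(178, 129) [619. 387.  13.] [143 142 146] (178, 130) [619. 384.  13.] [146 145 148] (178, 131) [614. 368.  58.] [179 175 174] (178, 132) [607. 350. 115.] [219 215 210] (178, 133) [607. 346. 116.] [227 224 220] (178, 134) [607. 343. 113.] [226 222 217] (178, 135) [607. 339. 115.] [225 221 216] (178, 136) [607. 336. 116.] [227 223 219] 
(179, 129) [615. 387.  13.] [155 155 160] (179, 130) [615. 384.  13.] [160 160 163] (179, 131) [615. 380.  13.] [187 184 183] (179, 132) [604. 350. 114.] [222 219 215] (179, 133) [603. 346. 115.] [233 230 225] (179, 134) [603. 343. 114.] [235 232 227] (179, 135) [603. 339. 117.] [236 232 227] (179, 136) [603. 336. 116.] [236 233 228]
```

```bash
python3 - <<'E'
from h import *
c=pickle.load(open('sideavga.pkl','rb'));P=cloud(c)
x,y,w,h=140,290,90,75
cv2.imwrite('pics/plat.png',cv2.resize(c['image'][y:y+h,x:x+w,::-1],None,fx=8,fy=8,interpolation=cv2.INTER_CUBIC))
np.set_printoptions(linewidth=250)
print((P[330:362:1,162:212:2,2]*1000).astype(int))
E
```

```text
[[195 191 183 225 226 225 220 214 198 194 193 154 160 133 117 122 117 116 118 114  14  13  14  13  13]
 [192 187 180 218 221 220 216 210 196 194 154 150 160 130 122 120 118 117 117  14  13  13  13  14  13]
 [186 183 175 212 216 216 211 206 193 194 147 160 159 126 122 116 117 118 116  13  13  13  14  13  14]
 [193 178 171 198 210 211 208 199 190 193 143 161 134 123 121 117 118 117 116  13  13  14  14  13  13]
 [194 194 169 160 202 206 202 196 194 193 137 160 130 116 122 117 116 117 115  13  13  13  12  13  14]
 [194 195 194 157 196 198 196 191 194 168 131 160 125 122 121 117 117 117  12  14  13  14  14  14  13]
 [167 193 194 195 189 193 192 188 194 167 160 159 117 123 117 117 117 116  13  12  12  14  13  13  13]
 [162 161 193 194 194 193 187 183 194 166 160 117 116 122 117 117 116 116  13  13  14  13  12  13  13]
 [160 155 151 192 194 194 193 194 193 162 161 117 117 121 118 118 117 115  14  13  13  14  13  13  14]
 [161 160 148 142 132 193 194 194 168 159 161 122 122 121 117 116 117 111  13  14  14  13  13  13  13]
 [160 160 159 138 129 170 194 194 164 160 160 120 122 117 117 118 116 
[... 1496 characters left out ...]
 116 117 117 117 118 117 117 117 114  13  13  13  14  13  14  13  14  13  12  13]
 [ 88  13  13  13  12  13 116 116 117 117 117 117 117  14  13  13  13  14  13  14  13  14  13  13  13]
 [ 13  14  14  13  14  12  13 115 117 116 117 116 116  13  13  14  13  13  14  13  13  13  13  13  13]
 [ 13  12  14  14  12  14  13  13 115 117 117 117 117  13  12  13  13  13  14  13  13  13  14  13  13]
 [ 14  12  13  12  13  13  14  14  13 114 117 117 115  14  12  13  12  13  13  13  14  13  14  13  12]
 [ 12  12  15  12  12  13  13  14  13  13 113 116 112  13  13  13  12  13  12  13  13  13  12  14  13]
 [ 14  13  13  13  13  13  13  14  14  13  13 112  13  14  14  13  14  14  13  12  13  14  14  13  13]]
```

View pics/plat.png

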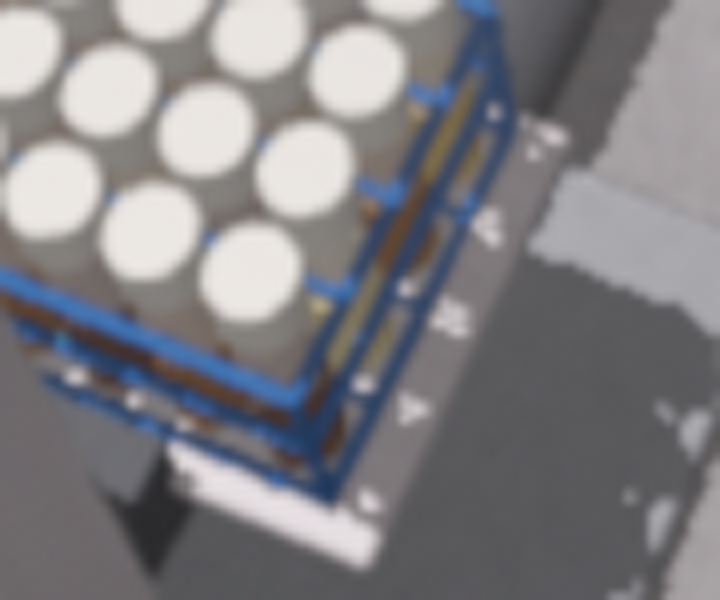

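>>> servo_tool(motion="0.8 -0.05 0 -0.5 0 0 0; 0.8 -0.05 0 -0.5 0 0 0; 0.8 -0.06 0 -0.5 0 0 0; 0.8 -0.05 0 -0.5 0 0 0; 0.8 0 0 0 0 0 0; 0.8 0 0 0 0 0 0")

```text
clock: 13.25
eef_pos: [0.4938, -0.0262, 0.2258]
ee_rot: [0.706, -0.705, 0.047, -0.047]
wrist_force: [0.1, -0.2, -0.0]
finger_gap: 0.801
```

```bash
python3 look.py 8; python3 - <<'E'
from h import *
s,M,p=st();print(to([.494,-.0267,.157],M,p))
E
```

```text
t 13.25 p [ 0.4938 -0.0262  0.2258] jawx yaw -7.6 y [ 0.     0.001 -1.   ] F [ 0.1 -0.2 -0. ] T [-0.05  0.01  0.03] gap 0.801 q [ 0.28  0.42 -0.39  1.88  0.2   0.88 -0.34]
t 13.3 p [ 0.494  -0.0254  0.2259] jawx yaw -7.5 y [ 0.001  0.001 -1.   ] F [ 0.7 -0.1 -0.2] T [ 0.01 -0.01 -0.02] gap 0.804 q [ 0.28  0.42 -0.39  1.88  0.2   0.88 -0.34]
[ 0.003  1.722 -0.034]
```

View pics/side8.png

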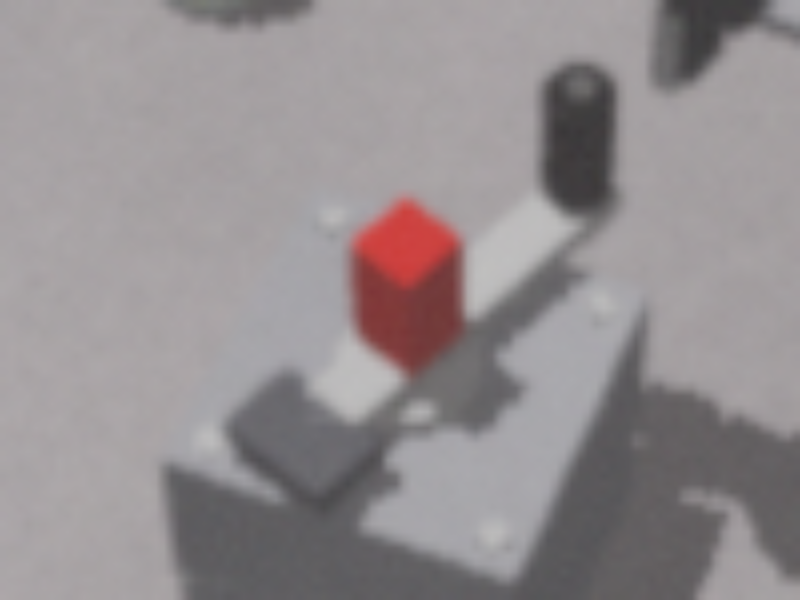

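```bash
python3 - <<'E'
from h import *
c=pickle.load(open('side8.pkl','rb'));u=proj(c,[.512,.0513,.15]);x,y=int(u[0])-50,int(u[1])-37
P=cloud(c)
for a,b,z in((407,243,.185),(580,88,.187)):
    uu,vv=x+a/8-.44,y+b/8-.44;q=onplane(c,uu,vv,z);print(q.round(4),P[int(round(vv)),int(round(uu))].round(4))
E
```

```text
[0.5107 0.053  0.185 ] [0.5107 0.0551 0.1871]
[ 0.4923 -0.0258  0.187 ] [ 0.4903 -0.0213  0.191 ]
```

>>> servo_tool(motion="0.8 0 0.43 0 0 0 0; 0.8 0 0.43 0 0 0 0; 0.8 0 0.43 0 0 0 0; 0.8 0 0.38 0 0 0 0; 0.8 0 0 0 0 0 0; 0.4 0 0 0 0 0 0; 0.25 0 0 0 0 0 0; 0.15 0 0 0 0 0 0; 0.15 0 0 0 0 0 0; 0.15 0 0 0 0 0 0; 0.15 0 0 0 0 0 0", force=25)

```text
clock: 14.4
eef_pos: [0.4942, -0.0263, 0.1597]
ee_rot: [0.706, -0.705, 0.046, -0.047]
wrist_force: [-1.6, -0.7, 5.3]
finger_gap: 0.272
```

```bash
python3 look.py 9
```

```text
t 14.4 p [ 0.4942 -0.0263  0.1597] jawx yaw -7.6 y [ 0.001  0.    -1.   ] F [-1.6 -0.7  5.3] T [ 0.13  0.15 -0.03] gap 0.272 q [ 0.25  0.51 -0.35  1.96  0.26  0.71 -0.39]
```

View pics/side9.png

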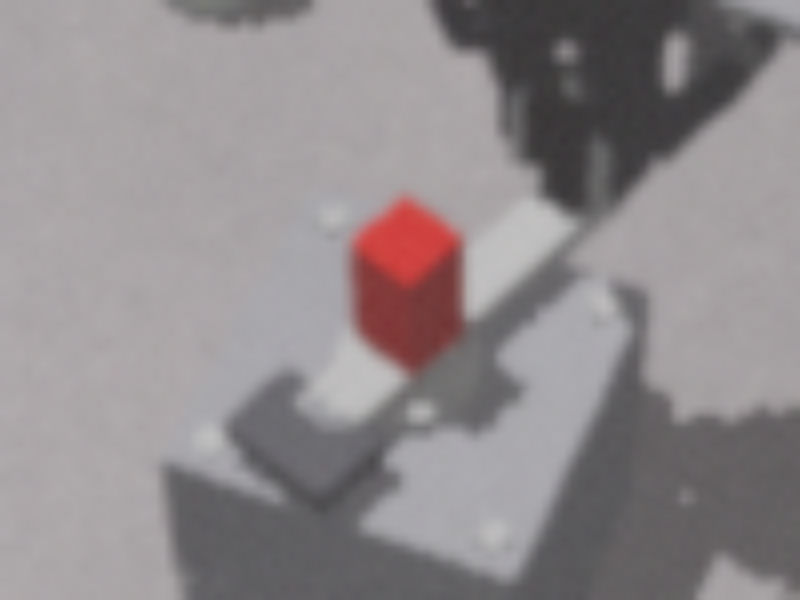

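```bash
cat > circ.py <<'E'
import sys
from h import *
cx,cy=float(sys.argv[1]),float(sys.argv[2]);step=float(sys.argv[3]);n=int(sys.argv[4])
s,M,p=st()
d=p[:2]-[cx,cy];phi=np.degrees(np.arctan2(d[1],d[0]));print('phi',phi.round(1)%360,'rad',np.hypot(*d).round(4))
cur=p.copy()
for i in range(1,n+1):
    a=np.radians(phi-step*i);t=np.array([cx+.08*np.cos(a),cy+.08*np.sin(a),p[2]])
    v=M.T@(t-cur)/.04;print(f'0.15 {v[0]:.3f} 0 {v[2]:.3f} 0 0 0;',end=' ');cur=t
print()
E
python3 circ.py .512 .0517 6 20
```

```text
t 14.45 p [ 0.4942 -0.0263  0.1596] jawx yaw -7.6 y [ 0.001  0.    -1.   ] F [-0.7  0.3  6.1] T [0.1  0.18 0.02] gap 0.275 q [ 0.25  0.51 -0.35  1.96  0.26  0.71 -0.39]
phi 257.1 rad 0.08
0.15 -0.207 0 0.031 0 0 0; 0.15 -0.203 0 0.052 0 0 0; 0.15 -0.196 0 0.073 0 0 0; 0.15 -0.188 0 0.093 0 0 0; 0.15 -0.177 0 0.112 0 0 0; 0.15 -0.164 0 0.130 0 0 0; 0.15 -0.150 0 0.146 0 0 0; 0.15 -0.134 0 0.161 0 0 0; 0.15 -0.116 0 0.174 0 0 0; 0.15 -0.097 0 0.185 0 0 0; 0.15 -0.077 0 0.195 0 0 0; 0.15 -0.057 0 0.202 0 0 0; 0.15 -0.035 0 0.206 0 0 0; 0.15 -0.014 0 0.209 0 0 0; 0.15 0.008 0 0.209 0 0 0; 0.15 0.030 0 0.207 0 0 0; 0.15 0.052 0 0.203 0 0 0; 0.15 0.073 0 0.196 0 0 0; 0.15 0.093 0 0.188 0 0 0; 0.15 0.112 0 0.177 0 0 0;
```

>>> servo_tool(motion="0.15 -0.207 0 0.031 0 0 0; 0.15 -0.203 0 0.052 0 0 0; 0.15 -0.196 0 0.073 0 0 0; 0.15 -0.188 0 0.093 0 0 0; 0.15 -0.177 0 0.112 0 0 0")

```text
clock: 14.95
eef_pos: [0.4575, -0.0071, 0.1594]
ee_rot: [-0.705, 0.706, -0.046, 0.048]
wrist_force: [3.2, -1.2, 3.1]
finger_gap: 0.274
```

```bash
python3 circ.py .512 .0517 6 14
```

```text
t 14.95 p [ 0.4575 -0.0071  0.1594] jawx yaw -7.6 y [ 0.003 -0.    -1.   ] F [ 3.2 -1.2  3.1] T [-0.33 -0.95  0.02] gap 0.274 q [ 0.22  0.47 -0.35  2.06  0.26  0.66 -0.44]
phi 227.2 rad 0.0802
0.15 -0.162 0 0.133 0 0 0; 0.15 -0.150 0 0.146 0 0 0; 0.15 -0.134 0 0.161 0 0 0; 0.15 -0.116 0 0.174 0 0 0; 0.15 -0.098 0 0.185 0 0 0; 0.15 -0.078 0 0.194 0 0 0; 0.15 -0.057 0 0.201 0 0 0; 0.15 -0.036 0 0.206 0 0 0; 0.15 -0.014 0 0.209 0 0 0; 0.15 0.008 0 0.209 0 0 0; 0.15 0.030 0 0.207 0 0 0; 0.15 0.051 0 0.203 0 0 0; 0.15 0.072 0 0.196 0 0 0; 0.15 0.092 0 0.188 0 0 0;
```

>>> servo_tool(motion="0.15 -0.164 0 0.130 0 0 0; 0.15 -0.150 0 0.146 0 0 0; 0.15 -0.134 0 0.161 0 0 0; 0.15 -0.116 0 0.174 0 0 0; 0.15 -0.097 0 0.185 0 0 0; 0.15 -0.077 0 0.195 0 0 0; 0.15 -0.057 0 0.202 0 0 0; 0.15 -0.035 0 0.206 0 0 0")

```text
clock: 15.75
eef_pos: [0.4316, 0.0525, 0.1591]
ee_rot: [-0.705, 0.706, -0.046, 0.047]
wrist_force: [4.2, -5.1, 4.0]
finger_gap: 0.273
```

```bash
python3 circ.py .512 .0517 6 20
```

```text
t 15.75 p [0.4316 0.0525 0.1591] jawx yaw -7.6 y [ 0.001 -0.002 -1.   ] F [ 4.2 -5.1  4. ] T [-1.03 -1.23 -0.03] gap 0.273 q [ 0.08  0.44 -0.35  2.11  0.25  0.63 -0.58]
phi 179.4 rad 0.0804
0.15 -0.005 0 0.210 0 0 0; 0.15 0.007 0 0.209 0 0 0; 0.15 0.029 0 0.207 0 0 0; 0.15 0.051 0 0.203 0 0 0; 0.15 0.072 0 0.197 0 0 0; 0.15 0.092 0 0.188 0 0 0; 0.15 0.111 0 0.178 0 0 0; 0.15 0.129 0 0.165 0 0 0; 0.15 0.145 0 0.151 0 0 0; 0.15 0.160 0 0.135 0 0 0; 0.15 0.174 0 0.117 0 0 0; 0.15 0.185 0 0.098 0 0 0; 0.15 0.194 0 0.078 0 0 0; 0.15 0.201 0 0.058 0 0 0; 0.15 0.206 0 0.036 0 0 0; 0.15 0.209 0 0.015 0 0 0; 0.15 0.209 0 -0.007 0 0 0; 0.15 0.207 0 -0.029 0 0 0; 0.15 0.203 0 -0.051 0 0 0; 0.15 0.197 0 -0.072 0 0 0;
```

>>> servo_tool(motion="0.15 -0.003 0 0.210 0 0 0; 0.15 0.010 0 0.209 0 0 0; 0.15 0.030 0 0.207 0 0 0; 0.15 0.052 0 0.203 0 0 0; 0.15 0.073 0 0.197 0 0 0; 0.15 0.092 0 0.188 0 0 0; 0.15 0.111 0 0.178 0 0 0; 0.15 0.129 0 0.165 0 0 0; 0.15 0.145 0 0.151 0 0 0; 0.15 0.160 0 0.135 0 0 0; 0.15 0.174 0 0.117 0 0 0; 0.15 0.185 0 0.098 0 0 0")

```text
clock: 16.95
eef_pos: [0.4824, 0.1281, 0.1582]
ee_rot: [-0.704, 0.707, -0.05, 0.042]
wrist_force: [-6.1, -2.3, 10.7]
finger_gap: 0.272
```

```bash
python3 circ.py .512 .0517 6 20
```

```text
t 16.95 p [0.4824 0.1281 0.1582] jawx yaw -7.5 y [-0.012 -0.004 -1.   ] F [-6.1 -2.3 10.7] T [-0.69  1.01 -0.05] gap 0.272 q [-0.07  0.52 -0.34  1.94  0.25  0.73 -0.69]
phi 111.2 rad 0.0819
0.15 0.212 0 0.049 0 0 0; 0.15 0.197 0 0.070 0 0 0; 0.15 0.203 0 0.049 0 0 0; 0.15 0.207 0 0.028 0 0 0; 0.15 0.209 0 0.006 0 0 0; 0.15 0.209 0 -0.016 0 0 0; 0.15 0.206 0 -0.038 0 0 0; 0.15 0.201 0 -0.059 0 0 0; 0.15 0.194 0 -0.080 0 0 0; 0.15 0.184 0 -0.100 0 0 0; 0.15 0.173 0 -0.118 0 0 0; 0.15 0.159 0 -0.136 0 0 0; 0.15 0.144 0 -0.152 0 0 0; 0.15 0.128 0 -0.166 0 0 0; 0.15 0.110 0 -0.178 0 0 0; 0.15 0.091 0 -0.189 0 0 0; 0.15 0.070 0 -0.197 0 0 0; 0.15 0.049 0 -0.203 0 0 0; 0.15 0.028 0 -0.207 0 0 0; 0.15 0.006 0 -0.209 0 0 0;
```

```bash
python3 circ.py .5123 .053 6 12
```

```text
t 16.95 p [0.4824 0.1281 0.1582] jawx yaw -7.5 y [-0.012 -0.004 -1.   ] F [-6.1 -2.3 10.7] T [-0.69  1.01 -0.05] gap 0.272 q [-0.07  0.52 -0.34  1.94  0.25  0.73 -0.69]
phi 111.7 rad 0.0808
0.15 0.198 0 0.075 0 0 0; 0.15 0.197 0 0.072 0 0 0; 0.15 0.203 0 0.051 0 0 0; 0.15 0.207 0 0.030 0 0 0; 0.15 0.209 0 0.008 0 0 0; 0.15 0.209 0 -0.014 0 0 0; 0.15 0.206 0 -0.036 0 0 0; 0.15 0.201 0 -0.057 0 0 0; 0.15 0.194 0 -0.078 0 0 0; 0.15 0.185 0 -0.098 0 0 0; 0.15 0.174 0 -0.117 0 0 0; 0.15 0.161 0 -0.134 0 0 0;
```

>>> servo_tool(motion="0.15 0.197 -0.02 0.072 0 0 0; 0.15 0.203 -0.02 0.051 0 0 0; 0.15 0.207 0 0.030 0 0 0; 0.15 0.209 0 0.008 0 0 0; 0.15 0.209 0 -0.014 0 0 0; 0.15 0.206 0 -0.036 0 0 0; 0.15 0.201 0 -0.057 0 0 0; 0.15 0.194 0 -0.078 0 0 0; 0.15 0.185 0 -0.098 0 0 0; 0.15 0.174 0 -0.117 0 0 0")

```text
clock: 17.95
eef_pos: [0.5675, 0.1093, 0.1608]
ee_rot: [0.707, -0.705, 0.046, -0.048]
wrist_force: [0.0, 5.1, -0.5]
finger_gap: 0.273
```

```bash
python3 circ.py .5123 .053 6 16; python3 avg.py b 3 | tail -24
```

```text
t 17.95 p [0.5675 0.1093 0.1608] jawx yaw -7.6 y [ 0.003  0.003 -1.   ] F [ 0.   5.1 -0.5] T [ 1.3  -0.02 -0.  ] gap 0.273 q [-0.01  0.62 -0.34  1.74  0.26  0.83 -0.6 ]
phi 45.6 rad 0.0788
0.15 0.178 0 -0.111 0 0 0; 0.15 0.146 0 -0.150 0 0 0; 0.15 0.129 0 -0.165 0 0 0; 0.15 0.111 0 -0.177 0 0 0; 0.15 0.092 0 -0.188 0 0 0; 0.15 0.072 0 -0.197 0 0 0; 0.15 0.051 0 -0.203 0 0 0; 0.15 0.030 0 -0.207 0 0 0; 0.15 0.008 0 -0.209 0 0 0; 0.15 -0.014 0 -0.209 0 0 0; 0.15 -0.036 0 -0.206 0 0 0; 0.15 -0.057 0 -0.201 0 0 0; 0.15 -0.078 0 -0.194 0 0 0; 0.15 -0.098 0 -0.185 0 0 0; 0.15 -0.117 0 -0.174 0 0 0; 0.15 -0.134 0 -0.161 0 0 0; 
[[ -4   0  -4   0  -3   0  -6  -2  -5   1  -4   0  -1   1  -3   4  -6  -3  -1   2  -1   0   2   0   0  -4   0   0  -1   1]
 [ -5  10   1   2   1  -2   1  -2  -1   3  -1  -2  -1   1   1   0  -3   0   0   0  -3  -5  -5   1   0   1  -1   4   1  -1]
 [ -1  -2   0   0   0  -2  -1  -7   3  -7  -1   1  -6  -1  -5   0  -1  -5  -5  -5  -2   0  -4  -6  -3  -3  -3  -5   2   0]
 [ -3  -1 219 214 223 221 211 199  -3   5   3   1   1  -2   3   2  -3   0  -3   1  -2   0   0   1   0 
[... 1781 characters left out ...]
132 127 135 126 207 204 240 246 242 246 207 205 209 206 209 187 178 133 129 134 133]
 [125 130 131 130 131 135 204 244 239 240 242 209 206 207 245 240 241 244 243 242 225 175 171 207 168 176 159 144 128 131]
 [238 237 239 207 208 205 239 241 238 238 242 243 236 178 239 243 241 238 239 237 239 212 202 204 135 174 134 133 131 125]
 [246 239 239 238 238 211 238 239 236 241 242 238 243 221 239 241 238 245 238 237 236 219 207 208 174 175 128 135 129 130]
 [239 240 236 237 236 226 239 239 236 237 236 242 239 223 240 246 247 239 240 238 235 220 210 207 183 166 139 132 134 128]
 [242 242 238 242 238 234 240 238 237 237 235 239 236 224 209 241 240 237 238 237 226 212 198 208 177 172 174 128 136 130]]
```

```bash
cat > rise.py <<'E'
import sys
from h import *
for k in ['a']+sys.argv[1:]:
    c=pickle.load(open(f'topavg{k}.pkl','rb'));P=cloud(c)
    Z=P[160:260,100:150,2].ravel()
    def peak(lo,hi): 
        z=Z[(Z>lo)&(Z<hi)]; return z.mean().round(4),len(z)
    # pointer plate: box in world
    m=(P[...,0]>.597)&(P[...,0]<.608)&(P[...,1]>.328)&(P[...,1]<.348)&(P[...,2]>.1)&(P[...,2]<.15)
    t=(P[...,0]>.612)&(P[...,0]<.622)&(P[...,1]>.3445)&(P[...,1]<.353)&(P[...,2]>.105)&(P[...,2]<.145)
    s=pickle.load(open(f'sideavg{k}.pkl','rb'));Q=cloud(s)
    tub=(Q[...,2]>.222)&(Q[...,2]<.265)&(Q[...,1]>.25)&(Q[...,1]<.45)&(Q[...,0]>.4)&(Q[...,0]<.65)
    mk=(Q[...,0]>.60)&(Q[...,0]<.64)&(Q[...,1]>.35)&(Q[...,1]<.39)&(Q[...,2]>.1365)&(Q[...,2]<.1395)
    pl=(Q[...,2]>.105)&(Q[...,2]<.15)&(Q[...,0]>.43)&(Q[...,0]<.6)&(Q[...,1]>.2)&(Q[...,1]<.32)
    print(k,'plate',P[m][:,2].mean().round(4),m.sum(),'tip',P[t][:,2].mean().round(4),t.sum(),'tubes',np.median(Q[tub][:,2]).round(4),'toptubes',np.median(Z[(Z>.222)&(Z<.265)]).round(4),'mark',np.median(Q[mk][:,2]).round(4),mk.sum(),'platform',np.median(Q[pl][:,2]).round(4))
E
python3 rise.py b
```

```text
a plate 0.1152 18 tip 0.1141 5 tubes 0.2275 toptubes 0.2271 mark 0.1382 35 platform 0.1177
b plate 0.128 18 tip 0.1278 6 tubes 0.2401 toptubes 0.2394 mark 0.1383 19 platform 0.1309
```

>>> servo_tool(motion="0.15 0.170 0 -0.122 0 0 0; 0.15 0.146 0 -0.150 0 0 0; 0.15 0.129 0 -0.165 0 0 0; 0.15 0.111 0 -0.177 0 0 0; 0.15 0.092 0 -0.188 0 0 0; 0.15 0.072 0 -0.197 0 0 0; 0.15 0.051 0 -0.203 0 0 0; 0.15 0.030 0 -0.207 0 0 0")

```text
clock: 19.05
eef_pos: [0.5917, 0.0477, 0.1612]
ee_rot: [0.706, -0.706, 0.045, -0.048]
wrist_force: [3.9, 2.6, -0.3]
finger_gap: 0.272
```

```bash
python3 circ.py .5123 .053 6 12
```

```text
t 19.05 p [0.5917 0.0477 0.1612] jawx yaw -7.6 y [ 0.004 -0.    -1.   ] F [ 3.9  2.6 -0.3] T [ 0.76 -1.01  0.05] gap 0.272 q [ 0.09  0.64 -0.34  1.69  0.27  0.86 -0.49]
phi 356.2 rad 0.0795
0.15 0.014 0 -0.209 0 0 0; 0.15 -0.019 0 -0.208 0 0 0; 0.15 -0.041 0 -0.205 0 0 0; 0.15 -0.062 0 -0.200 0 0 0; 0.15 -0.083 0 -0.192 0 0 0; 0.15 -0.102 0 -0.183 0 0 0; 0.15 -0.121 0 -0.171 0 0 0; 0.15 -0.138 0 -0.157 0 0 0; 0.15 -0.154 0 -0.142 0 0 0; 0.15 -0.168 0 -0.125 0 0 0; 0.15 -0.180 0 -0.107 0 0 0; 0.15 -0.190 0 -0.088 0 0 0;
```

>>> servo_tool(motion="0.15 0.010 0 -0.209 0 0 0; 0.15 -0.019 0 -0.208 0 0 0; 0.15 -0.041 0 -0.205 0 0 0; 0.15 -0.062 0 -0.200 0 0 0; 0.15 -0.083 0 -0.192 0 0 0; 0.15 -0.102 0 -0.183 0 0 0; 0.15 -0.121 0 -0.171 0 0 0; 0.15 -0.138 0 -0.157 0 0 0; 0.15 0 0 0 0 0 0; 0.15 0 0 0 0 0 0")

```text
clock: 20.05
eef_pos: [0.5594, -0.0122, 0.1606]
ee_rot: [-0.704, 0.707, -0.048, 0.047]
wrist_force: [3.5, -4.2, 3.2]
finger_gap: 0.279
```

```bash
python3 circ.py .5123 .053 3 6; python3 avg.py c 8 ; python3 rise.py b c
```

```text
t 20.05 p [ 0.5594 -0.0122  0.1606] jawx yaw -7.7 y [-0.002 -0.004 -1.   ] F [ 3.5 -4.2  3.2] T [-1.03 -0.78  0.03] gap 0.279 q [ 0.2   0.59 -0.34  1.78  0.27  0.81 -0.41]
phi 305.8 rad 0.0805
0.15 -0.086 0 -0.061 0 0 0; 0.15 -0.081 0 -0.066 0 0 0; 0.15 -0.085 0 -0.062 0 0 0; 0.15 -0.088 0 -0.057 0 0 0; 0.15 -0.091 0 -0.052 0 0 0; 0.15 -0.093 0 -0.048 0 0 0; 
[[  0   0 183 184 187 189 192 189 184 180 177 173 170 166   0   0  -1 246 247 247 247 247 247 246 247 246 247 246]
 [  0   0   0 179 182 183 186 186 182 178 175 171 167 163   0   0 135   0 247 246 247 247 246 247 246 246 247 246]
 [  0   0   0 173 174 178 180 182 179 174 171 168 164 160 156 135 135 134 247 247 246 247 247 248 247 247 246 248]
 [ -1   0   0   0 169 172 175 176 177 173 170 166 162 158 152 135 135 136 246 246 247 247 247 247 247 247 247 244]
 [  0   0  -1   0 164 165 167 170 173 170 167 162 158 155 150 146 136 134 135 245 247 247 246 247 247 245 243 243]
 [  0   0   0  -1   0 159 161 164 167 169 164 160 156 152 148 144 138 138 139 236 243 244 244 244 243 241 240 238]
 [ -1   0   0   1   0 151 155 157 160 162 162 15
[... 3856 characters left out ...]
49 245 245 246 249 235 212 215 211 180 181 140 141 138 136]
 [246 246 249 246 235 246 245 249 248 245 245 246 236 244 249 246 247 248 246 247 237 218 212 213 173 178 137 143 137 138]
 [247 246 248 248 242 246 247 246 247 245 246 248 239 227 245 245 248 245 247 246 232 217 215 211 177 179 144 142 135 134]
 [247 249 248 247 243 228 246 247 249 247 244 246 239 223 246 249 247 246 248 238 226 213 202 214 176 180 147 141 141 135]]
a plate 0.1152 18 tip 0.1141 5 tubes 0.2275 toptubes 0.2271 mark 0.1382 35 platform 0.1177
b plate 0.128 18 tip 0.1278 6 tubes 0.2401 toptubes 0.2394 mark 0.1383 19 platform 0.1309
c plate 0.135 16 tip 0.1353 5 tubes 0.2469 toptubes 0.2464 mark 0.1384 13 platform 0.1375
```

View pics/sideavgc.png

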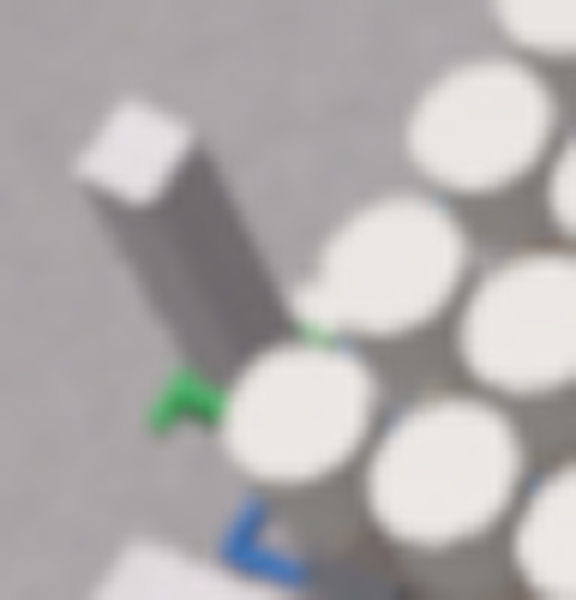

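View pics/topavgc.png

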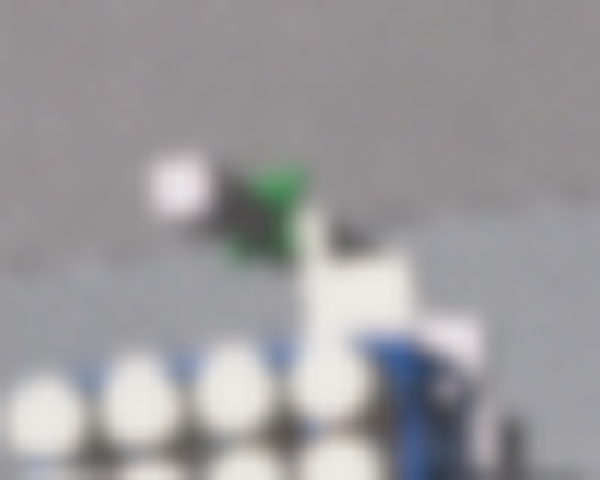

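>>> servo_tool(motion="0.15 -0.081 0 -0.066 0 0 0; 0.15 -0.085 0 -0.062 0 0 0; 0.15 -0.088 0 -0.057 0 0 0; 0.15 0 0 0 0 0 0; 0.15 0 0 0 0 0 0; 0.15 0 0 0 0 0 0")

```text
clock: 21.45
eef_pos: [0.5502, -0.0177, 0.161]
ee_rot: [-0.704, 0.707, -0.046, 0.048]
wrist_force: [4.9, -5.4, 3.5]
finger_gap: 0.271
```

```bash
python3 circ.py .5123 .053 3 1; python3 avg.py d 10 |head -7; python3 rise.py c d
```

```text
t 21.45 p [ 0.5502 -0.0177  0.161 ] jawx yaw -7.6 y [ 0.003 -0.003 -1.   ] F [ 4.9 -5.4  3.5] T [-0.96 -1.36  0.  ] gap 0.271 q [ 0.22  0.58 -0.34  1.81  0.27  0.79 -0.4 ]
phi 298.2 rad 0.0802
0.15 -0.090 0 -0.054 0 0 0; 
[[  0   0 183 185 187 190 191 189 184 181 176 173 170 166  -1   0   0 247 247 247 247 247 247 247 247 247 248 247]
 [ -1   0   0 178 181 183 186 186 182 178 174 171 167 164   0  -1 136 247 247 247 247 247 247 248 247 247 247 247]
 [  0   0   0 173 175 177 179 182 180 176 173 167 165 160 156 136 136 136 247 247 248 246 248 247 247 247 248 247]
 [  0   0   0   0 168 171 174 176 177 173 169 165 161 156 153 135 135 135 245 248 247 247 247 247 247 248 247 244]
 [  0   0  -1   0 163 166 168 170 172 171 167 163 159 155 150 147 134 135 134 245 248 248 248 247 247 245 242 241]
 [  0  -1   0  -1   0 159 162 164 167 168 164 160 156 152 148 145 139 138 137 236 242 244 245 244 243 242 240 238]
 [ -1   0   0   0   0 152 155 157 161 163 161 158 153 149 247 247 247 247 247 214 237 240 240 240 240 238 236 234]
a plate 0.1152 18 tip 0.1141 5 tubes 0.2275 toptubes 0.2271 mark 0.1382 35 platform 0.1177
c plate 0.135 16 tip 0.1353 5 tubes 0.2469 toptubes 0.2464 mark 0.1384 13 platform 0.1375
d plate 0.1353 16 tip 0.1365 4 tubes 0.2474 toptubes 0.2469 mark 0.1381 13 platform 0.1378
```

>>> servo_tool(motion="0.15 -0.090 0 -0.054 0 0 0; 0.15 -0.092 0 -0.049 0 0 0; 0.15 0 0 0 0 0 0; 0.15 0 0 0 0 0 0; 0.7 0 0 0 0 0 0; 0.7 0 0 0 0 0 0; 0.7 0 0 0 0 0 0; 0.7 0 -0.3 0 0 0 0; 0.7 0 -0.5 0 0 0 0; 0.7 0 -0.6 0 0 0 0; 0.7 0 -0.6 0 0 0 0; 0.7 0 -0.6 0 0 0 0; 0.7 0 0 -0.6 0 0 0; 0.7 0 0 -0.8 0 0 0; 0.7 0 0 -0.8 0 0 0; 0.7 0 0 -0.8 0 0 0; 0.7 0 0 0 0 0 0")

```text
clock: 24.15
eef_pos: [0.5238, -0.1434, 0.2647]
ee_rot: [-0.704, 0.707, -0.051, 0.049]
wrist_force: [0.6, -0.3, 0.5]
finger_gap: 0.702
```

```bash
python3 look.py 10; python3 avg.py e 14 |head -7; python3 rise.py c d e
```

```text
t 24.15 p [ 0.5238 -0.1434  0.2647] jawx yaw -8.1 y [-0.002 -0.004 -1.   ] F [ 0.6 -0.3  0.5] T [-0.03  0.    0.03] gap 0.702 q [ 0.47  0.45 -0.37  1.7   0.19  1.03 -0.1 ]
[[  0   0 183 185 187 189 191 189 185 181 176 173 169 165   0   0   0 247 248 248 248 247 247 247 248 248 248 248]
 [ -1   0   0 178 180 183 185 186 182 178 174 171 167 164  -1   0 136 248 247 248 249 248 248 248 247 248 248 248]
 [  0   0   0 172 174 177 180 182 179 175 172 168 164 160 155 135 136 136 247 247 249 248 248 248 248 247 248 248]
 [  0   0   0   0 169 171 175 176 177 174 169 166 162 158 154 135 136 136 246 247 247 248 248 248 248 247 246 244]
 [  0   0   0   0 163 165 168 171 173 171 166 163 159 155 150 147 135 136 136 245 248 248 248 248 247 245 243 240]
 [  0  -1   0   0   0 159 161 164 167 168 163 160 156 152 148 144 137 137 138 236 242 244 244 244 243 241 241 238]
 [  0   0   0  -1   0 152 154 158 161 163 162 158 153 150 247 248 248 247 248 215 236 239 240 239 239 238 236 235]
a plate 0.1152 18 tip 0.1141 5 tubes 0.2275 toptubes 0.2271 mark 0.1382 35 platform 0.1177
c plate 0.135 16 tip 0.1353 5 tubes 0.2469 toptubes 0.2464 mark 0.1384 13 platform 0.1375
d plate 0.1353 16 tip 0.1365 4 tubes 0.2474 toptubes 0.2469 mark 0.1381 13 platform 0.1378
e plate 0.1356 17 tip 0.1362 4 tubes 0.2479 toptubes 0.2474 mark 0.1382 17 platform 0.1382
```

View pics/side10.png

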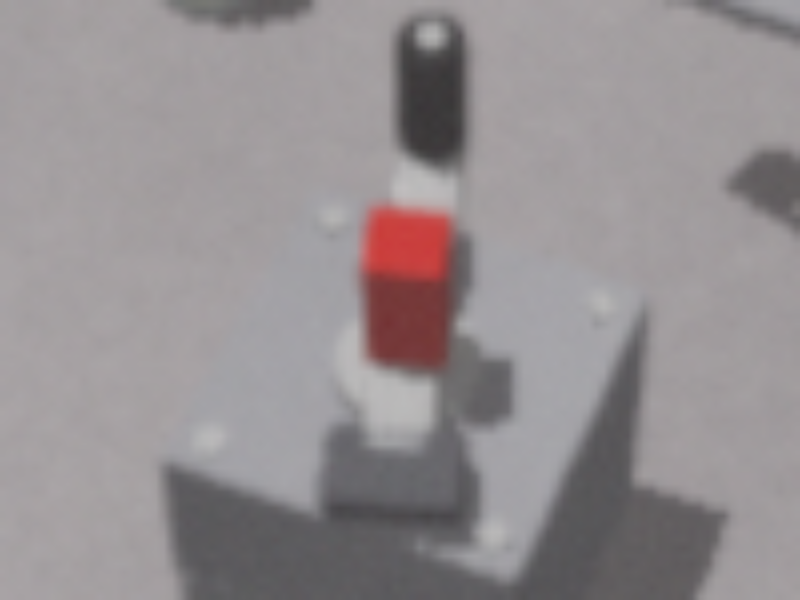

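The crank is seated and released (head top at 408,240 in the crop, arm now pointing away), and nothing is touching it. One last check on seating and the bystanders.

```bash
python3 - <<'E'
from h import *
c=pickle.load(open('sideavge.pkl','rb'));P=cloud(c);Q=P.reshape(-1,3)
I=c['image'].astype(int);a=pickle.load(open('side0.pkl','rb'))
m=(np.hypot(P[...,0]-.512,P[...,1]-.052)<.012)&(P[...,2]>.17)
print('head top',np.median(P[m][:,2]).round(4),m.sum())
m=(np.hypot(P[...,0]-.512,P[...,1]-.052)<.12)&(P[...,2]>.12)&(P[...,2]<.145)
h,e=np.histogram(P[m][:,2],np.arange(.12,.146,.002));print(h,e.round(3))
d=np.abs(I-a['image']).max(2)>40
cv2.imwrite('pics/fin.png',cv2.resize(c['image'][:,:,::-1],(800,600)))
t=pickle.load(open('topavge.pkl','rb'));cv2.imwrite('pics/fint.png',cv2.resize(t['image'][:,:,::-1],(800,600)))
E
```

```text
head top 0.1846 62
[ 18  62   5  11   9  13  70 236   2  14   7  13] [0.12  0.122 0.124 0.126 0.128 0.13  0.132 0.134 0.136 0.138 0.14  0.142
 0.144]
```

View pics/fin.png

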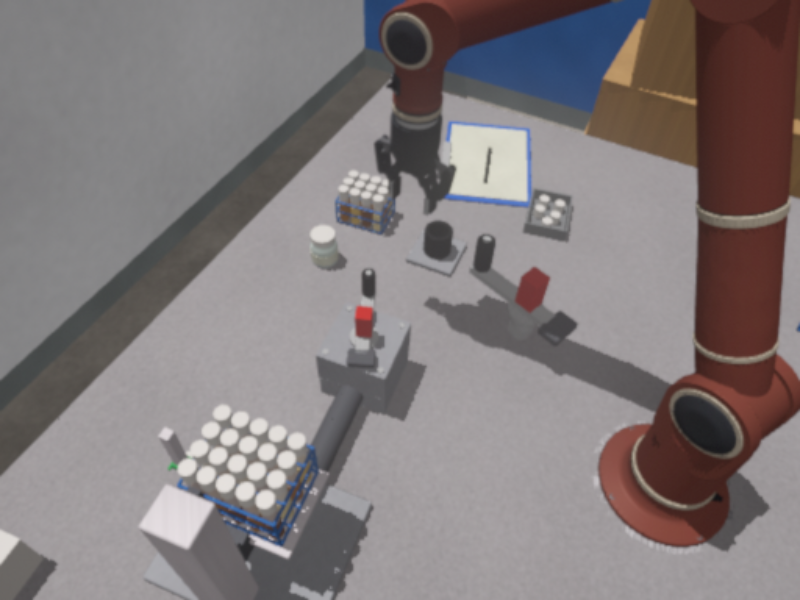

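Head top reads 0.1846 m (0.185 m when home) and arm top 0.135 m, so the flange is flush. The bystanders and the look-alike are where they were, so I am handing in.

```bash
python3 -c "
from station import r
print(r.sign_off())"
```

```text
the job is handed in; nothing more can be done
None
```

The job is handed in, at about 26 s of the 72 s allowed. The crank is fully home in the gearbox and released, and the pointer is level with the green marker to within what I could measure.

I took the smaller crank from the black stand and lowered it into the gearbox. Resting under its own weight of about 5 N, with the jaws held loosely round the head, it was turned until it dropped home. I then cranked clockwise by the knob, a bit under one turn. The wrist force I read while cranking stayed below about 13 N.

- **Crank home:** the head top reads 0.1846 m against 0.185 m expected, and the arm top reads 0.135 m, so the flange is flush.
- **Pointer level:** the platform rose about 20.4 mm. The pointer's top is at about 0.1356 m and the marker spans about 0.128 to 0.138 m, with its centre at 0.133 m.
- **What is uncertain:** the pointer's thickness could not be seen, because the tubes and the marker hide its faces. I took it as about 5 mm, which puts its mid-height at 0.133 m, give or take about 1 mm. The two ways of measuring the pointer's height also disagreed by up to 0.8 mm.
- **Surroundings:** in the last picture the jar, the tube rack, the cap tray and the larger crank look unmoved. The gripper is clear of everything.

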